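Put the viewing torches back in the torch box

ROBOT

A 6-joint arm with a two-finger parallel gripper is mounted at the origin on the work surface. World frame = base frame: x ahead of the robot, y to its left, z up, the work surface at z = 0. Lengths are in m, angles in degrees, forces in N, time in s.
With the tool pointing down it reaches from about 0.375 to 0.9 m from the base axis. Payload 3.1 kg.
Tool frame: the origin (TCP) lies midway between the tips of the shut fingers; the grasp point (between the pads) lies bot.hold_point_z behind it (bot.hold_point_z is the distance from the TCP to the grasp point, in m); z points along the fingers, y is the direction in which the jaws open and shut (so a half turn about z gives the same grasp; the last joint's range is limited). The gripper opens to 87 mm and grips with 3 to 60 N. Pads are 19 mm wide; open, the fingers measure 117 mm over their backs; the gripper's body (75 mm by 190 mm) begins 51 mm behind the grasp point.
Start: joints at [61.793, 30.224, 82.088, -0, 67.689, -10.227], TCP at [0.193, 0.594, 0.223] pointing down, gripper open.
Joint ranges: [-176.69, 176.69], [-43.24, 126.21], [12.49, 139.97], [-82, 262], [0, 151.66], [-163.58, 163.58]. Speed limits (degrees/s): [159.86, 159.86, 180, 180, 180, 180].

INTERFACE

Orientations are given as a 3x3 rotation matrix whose columns are the frame's x, y, z axes.
In Python, from rig import bot, vision, hand_in gives the robot as it stands. The module is installed in compiled form; this text tells all that it offers.
- The arm moves only by the shell command python3 -m handwheel 'ROWS'. ROWS is JSON, a list of rows, each an object of numbers: "hand": the gripper's target within -1 to 1 (fully open at 1, half-way at 0, shut at -1); "dx", "dy", "dz": the shift along the world's x, y, z in cm; "wx", "wy", "wz": the turn, a rotation vector about the world's x, y, z in rad. In form: [{"hand": .., "dx": .., "dy": .., "dz": .., "wx": .., "wy": .., "wz": ..}, ...]. A call has 1 to 10 rows; each row shifts and turns the commanded pose from where the row before left it; what a row does not reach is not made up. A row lasts 1/10 s, in which the tool goes at most 50 mm and 8.59 degrees, less where a joint would pass 70% of its speed; a pose out of reach is approached as far as the arm can. A call with a gripper value outside its range is refused whole. The fingers move at their own pace and stop on an object; the grip force is fixed at half the most. Time passes only in rows, so rows that do not move let the fingers close. It gives the time, the measured TCP pose, the force and the opening at its end, in the units of the state.
- bot.read_state(): the state, without advancing time (a new reading comes with each control period).
- vision.capture(name): name is "side" or "top" or "wrist"; returns (picture, depth): 400x640x3 uint8, red, green, blue; 400x640 float32, m along the optical axis (not along the pixel's ray), 0 where there is no reading.
- vision.get_calibration(name): a dict with "fx", "fy", "cx", "cy" (pixels), "rvec" (rotation vector, rad) and "tvec" (3), from world to camera coordinates, as OpenCV has them. Camera axes: x right, y down, z forward; pixel columns grow to the right and rows downward; lengths in m; the calibration is good to about 2 mm. A picture is of the moment at which its call begins: read the wrist's pose just before it. get_calibration takes no time and is no camera call; for the wrist camera it gives the pose at the moment of the call.
- hand_in(): hands the job in, once; it reports no verdict.
The state is a dict: "time_s": time; "joint_positions": joint angles; "qvel": joint speeds; "tau": joint torques, N m; "position": TCP position; "tcp_rot": TCP orientation; "force": force on the tool from outside, world axes, zero at the start; "moment": the same for the moment, N m; "opening": opening from 0.0 (shut) to 1.0 (fully open).
Only numpy, scipy, OpenCV 4.12 (cv2) and the standard library are available. Lean on these libraries where they do the work, as an engineer would, in place of code of your own. Each camera call takes 0.05 s, during which the arm holds its last target.

TASK

Viewing is over: slide the torch box's shutter fully back, then stand every hand torch in the box, lens up and one to a cell, by turning it upright in the fingers (the display rail is a good edge to push it against) and pushing it tail first through the sprung flap so that it drops to the bottom. When all the torches are in and the flap has closed over them, slide the shutter fully shut. Do not knock over or shove away the teacup, vase or candlestick.

Things in the scene. Friction and masses are not known exactly. Their poses are not given: they have to be found in the camera images.
- torch_box: the torch box: narrow upright grey steel box, fixed, 52 mm (x) by 142 mm (y), walls 196 mm high, on a 92 x 162 x 6 mm foot. Origin: centre of its underside, z up. Inside, a row of three cells at y = -46, 0, +46 mm, each 44 mm (x) by 42 mm (y), floor 6 mm up, 4 mm dividers up to 148 mm: a torch fits wholly in a cell, below the flap. Shutter runners stick out 85 mm behind (+x)
- cell1 (a point): centre of the mouth over the first cell (y = -46 mm in the box's frame), 198 mm above the table; axes as the box's
- cell2 (a point): centre of the mouth over the middle cell
- cell3 (a point): centre of the mouth over the third cell (y = +46 mm)
- flap (a joint): the sprung dust flap, an aluminium sheet 41 x 131 mm, closing the mouth over all three cells, 194 mm up. Angle in rad, 0 = shut (level), 1.5 = hanging down inside. Hinged along the rear (+x) edge of the mouth; it swings down and inwards when something is pushed down on it (under 1 N) and springs shut once that has passed
- shutter (a joint): the sliding steel shutter on top of the box, covering mouth and flap. Travel in m: 0 = shut, 0.056 = fully back (moves along the box's +x). Stays where it is left; about 1.2 N of friction
- shutter_grip (a point): centre of the shutter's black grip bar, 14 mm (box x) by 60 mm (box y) by 28 mm high, standing on the 4 mm shutter plate (plate top at 202 mm, bar from 202 to 230 mm above the table); its axes are the box's; moves with the shutter
- rail_mid (a point): middle of the level steel bar (12 mm thick, 200 mm long, centre 150 mm up) of a low fixed display rail. The bar runs along this point's y between two 12 mm posts on a 70 x 240 x 10 mm foot; x is level, square to the bar. Open on both sides and below. Rigid: a held torch can be levered round in the fingers against it, e.g. tail hooked under the bar while the hand goes up and over
- teacup: white teacup standing among the torches, rim radius 38 mm, 55 mm high, origin at its foot; a bystander
- vase: green glass vase, 90 mm wide, 160 mm high, origin at its foot; a bystander
- candlestick: brass candlestick, foot 90 mm wide, 150 mm high, origin at its foot; a bystander
- torch1_c (a point): a square-bodied hand torch, 26 x 26 x 140 mm, about 170 g: dark body, plain metal head with a glass lens at one end, black rubber tail at the other. The point is its centre; x runs along the torch towards the lens. Lies on the table, 26 mm high. Two or three of the four torches are present in a run
- torch2_c (a point): a square-bodied hand torch, 26 x 26 x 140 mm, about 170 g: dark body, plain metal head with a glass lens at one end, black rubber tail at the other. The point is its centre; x runs along the torch towards the lens. Lies on the table, 26 mm high. Two or three of the four torches are present in a run
- torch3_c (a point): a square-bodied hand torch, 26 x 26 x 140 mm, about 170 g: dark body, plain metal head with a glass lens at one end, black rubber tail at the other. The point is its centre; x runs along the torch towards the lens. Lies on the table, 26 mm high. Two or three of the four torches are present in a run
- torch4_c (a point): a square-bodied hand torch, 26 x 26 x 140 mm, about 170 g: dark body, plain metal head with a glass lens at one end, black rubber tail at the other. The point is its centre; x runs along the torch towards the lens. Lies on the table, 26 mm high. Two or three of the four torches are present in a run
Mind the look-alikes: they are no part of the job. Leave any brown or purple look-alike of the part that bears torch1_c alone.

How it is judged:
By the outcome, as a careful person would: the job done as asked, in the order asked, and still so for the second after the job is handed in, with the robot touching nothing.
Of torch1, torch2, torch3, torch4 only 2 to 3 are there at a start; the rules pass over those that are not, and their reading is None.
At some moment in a run one of torch1, torch2, torch3, torch4 may be knocked a few centimetres aside while the robot is not near it.
It also fails if it takes over 210 s, if anything falls off the work surface, if the arm or the gripper's body presses on something with over 40 N, if the wrist force passes 120 N, or if a joint passes its speed limit or range.

## Working session

There is one attempt and no reset: what is moved stays moved. The work goes in short steps, Python scripts to look and compute and a shell command to move; the robot and the scene stay as the last step left them, time stands still between calls to the robot, and variables do not carry over. Pictures are saved under pics/ and viewed, and the job is handed in when it is done.

```bash
mkdir -p pics; ls; cat > h.py <<'E'
import numpy as np, cv2
from rig import bot, vision
def save(name, fn, crop=None, scale=1):
    im,d=vision.capture(name)
    c=vision.get_calibration(name)
    np.savez('pics/'+fn+'.npz',im=im,d=d,**{k:np.array(v) for k,v in c.items()})
    o=im
    if crop: o=o[crop[1]:crop[3],crop[0]:crop[2]]
    if scale!=1: o=cv2.resize(o,None,fx=scale,fy=scale,interpolation=cv2.INTER_CUBIC)
    cv2.imwrite('pics/'+fn+'.png',o[:,:,::-1]); return im,d,c
def load(fn):
    z=np.load('pics/'+fn+'.npz'); return z['im'],z['d'],{k:z[k] for k in z.files if k not in('im','d')}
def Rt(c):
    return cv2.Rodrigues(np.array(c['rvec'],float).reshape(3))[0], np.array(c['tvec'],float).reshape(3)
def plane(c,u,v,z):
    R,t=Rt(c); o=-R.T@t
    r=R.T@np.array([(u-c['cx'])/c['fx'],(v-c['cy'])/c['fy'],1.])
    return o+r*(z-o[2])/r[2]
def dep(c,d,u,v):
    R,t=Rt(c); zz=d[int(round(v)),int(round(u))]
    return R.T@(np.array([(u-c['cx'])/c['fx'],(v-c['cy'])/c['fy'],1.])*zz-t)
def proj(c,p):
    R,t=Rt(c); q=R@np.array(p)+t
    return np.array([c['fx']*q[0]/q[2]+c['cx'],c['fy']*q[1]/q[2]+c['cy']])
def cloud(c,d):
    R,t=Rt(c); v,u=np.mgrid[:d.shape[0],:d.shape[1]]
    P=np.stack([(u-c['cx'])/c['fx']*d,(v-c['cy'])/c['fy']*d,d],-1)-t
    P=P@R; P[d==0]=np.nan; return P
E
python3 - <<'E'
from h import *
for n in('top','side','wrist'):
    im,d,c=save(n,n+'0'); R,t=Rt(c); print(n,c['fx'],-R.T@t,R[2],(d>0).mean())
print(bot.read_state(),bot.hold_point_z)
E
```

```text
pics
top 390.617759245604 [0.30255621 0.00601633 1.16854697] [ 0.1888305  -0.01771429 -0.98184991] 0.9960625
side 510.55894071790806 [ 0.29984232 -0.85620673  1.11176517] [ 0.14381837  0.64481626 -0.7506852 ] 0.99610546875
wrist 348.4552752823289 [0.11235493 0.62012239 0.3839117 ] [ 0.29015128 -0.09558073 -0.95219565] 0.995921875
{'time_s': 0.15, 'joint_positions': array([ 6.17918666e+01,  3.02680489e+01,  8.21380240e+01,  6.10216248e-04,
        6.76895511e+01, -1.02258853e+01]), 'qvel': array([ 0.1264271 , -0.09657785, -0.1740795 ,  0.06571798,  0.11478055,
        0.00861442]), 'tau': array([ 2.39611900e-04, -4.40430808e+01, -1.76842171e+01,  6.33552368e-02,
        5.52702241e-02, -1.00975733e-04]), 'position': array([0.19264266, 0.59399421, 0.22179062]), 'tcp_rot': array([[-9.51150840e-01,  3.08725514e-01, -7.97555844e-04],
       [ 3.08726393e-01,  9.51149759e-01, -1.46608332e-03],
       [ 3.05977721e-04, -1.64069292e-03, -9.99998607e-01]]), 'force': array([ 0.90572938, -0.25578212,  0.65318167]), 'moment': array([-0.00942635, -0.01524638,  0.01352236]), 'opening': 1.0007059267267873} 0.0187
```

View pics/top0.png

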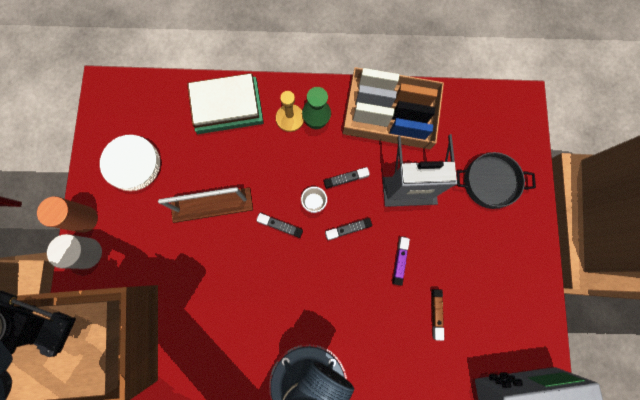

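View pics/side0.png

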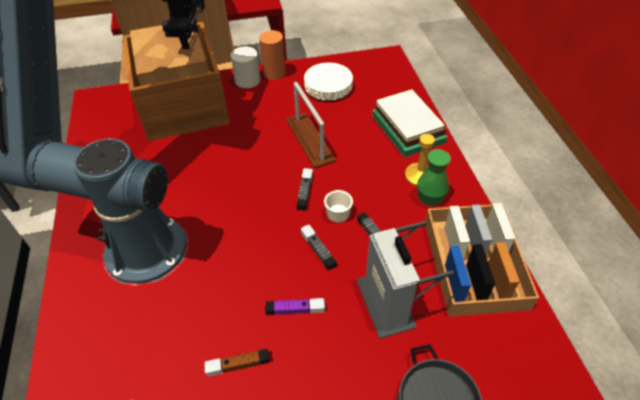

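View pics/wrist0.png

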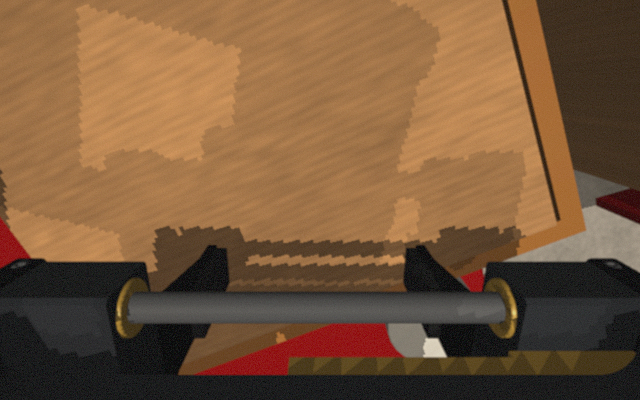

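The dark torches are at top-view pixels (346,179), (280,226) and (348,229). The purple (402,260) and brown (438,313) torches are the look-alikes. I'll choose the three dark ones and check them in a crop.

```bash
python3 - <<'E'
from h import *
im,d,c=load('top0')
o=cv2.resize(im[150:250,150:470],None,fx=2.5,fy=2.5,interpolation=cv2.INTER_CUBIC);cv2.imwrite('pics/c1.png',o[:,:,::-1])
im2,d2,c2=load('side0')
o=cv2.resize(im2[130:340,260:470],None,fx=2.8,fy=2.8,interpolation=cv2.INTER_CUBIC);cv2.imwrite('pics/c2.png',o[:,:,::-1])
P=cloud(c,d); hsv=cv2.cvtColor(im,cv2.COLOR_RGB2HSV)
# non-red things
m=((~((hsv[...,1]>150)&((hsv[...,0]<8)|(hsv[...,0]>172))))&(P[...,2]>0.008)&(P[...,2]<.06)).astype(np.uint8)
n,l,s,ce=cv2.connectedComponentsWithStats(m)
for i in range(1,n):
    if s[i,4]>60:
        print(s[i],ce[i].round(1),np.nanmedian(P[l==i],0).round(3),np.nanmax(P[l==i][:,2]).round(3))
E
```

```text
[352  67  43  24 250] [370.4  81.1] [ 0.892 -0.162  0.045] 0.06
[ 343   75  101   74 1372] [406.9 119.3] [ 0.736 -0.3    0.039] 0.06
[192  76  71  58 766] [233.6 117.6] [0.756 0.24  0.03 ] 0.06
[394  89  39  17 201] [411.4  99.7] [ 0.843 -0.297  0.043] 0.06
[356  96  37  12 197] [373.5 101.9] [ 0.832 -0.18   0.042] 0.06
[276 104  55  27 629] [294.7 118.9] [0.774 0.067 0.02 ] 0.06
[392 107  39  16 214] [409.8 117.1] [ 0.787 -0.293  0.04 ] 0.06
[353 113  38  13 250] [370.7 119.6] [ 0.777 -0.173  0.035] 0.059
[ 100  135   60   56 2585] [129.5 162.2] [0.617 0.545 0.043] 0.053
[ 601  147   39  128 1664] [609.9 211.7] [ 0.508 -0.889  0.035] 0.06
[457 152  78  57 928] [495.7 179.4] [ 0.599 -0.562  0.032] 0.046
[324 167  46  21 408] [346.6 177.1] [ 0.595 -0.102  0.025] 0.033
[384 179  56  23 224] [405.9 194. ] [ 0.54  -0.271  0.032] 0.059
[301 187  26  25 269] [313.7 196.5] [ 0.536 -0.003  0.045] 0.06
[ 171  189   81   33 1170] [210.9 205.5] [0.499 0.304 0.01 ] 0.057
[ 73 205  24  27 255] [ 87.7 220.3] [0.44  0.644 0.035] 0.06
[257 213  45  25 414] [279.  224.7] [0.445 0.097 0.025] 0.031
[325 218  47  22 411] [347.8 228.5] [ 0.439 -0.107  0.025] 0.031
[ 75 237  26  32 305] [ 91.7 253.8] [0.346 0.62  0.035] 0.06
[393 237  17  48 465] [400.8 260.4] [ 0.348 -0.261  0.025] 0.03
[149 286   9 100 714] [152.7 334.7] [0.129 0.429 0.034] 0.06
[432 289  12  51 494] [437.6 314.6] [ 0.199 -0.364  0.025] 0.031
[ 42 292  79  25 556] [ 82.5 299.2] [0.22  0.645 0.012] 0.058
[ 271  347   74   53 1282] [299.8 365.7] [0.065 0.032 0.014] 0.06
[508 367  56  11 243] [535.9 371.8] [ 0.055 -0.628  0.039] 0.06
[475 373  32  27 246] [484.8 383.5] [ 0.03  -0.47   0.044] 0.06
```

View pics/c1.png

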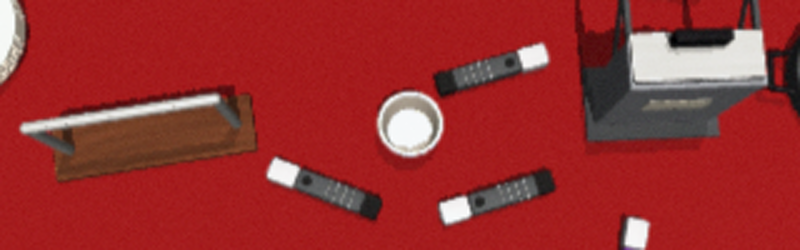

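View pics/c2.png

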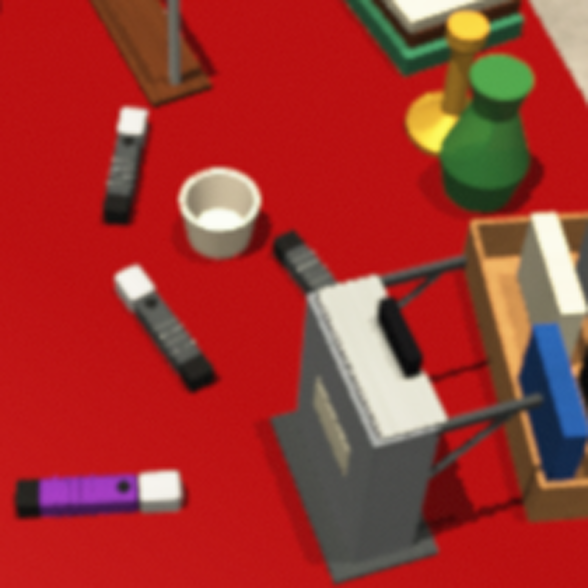

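The crop confirms it: three grey-bodied torches with white heads and black tails. Two heads point to +y and one to -y, with the upper right torch's head at (362,173). Next I'll measure them in both views.

```bash
cat > meas.py <<'E'
from h import *
def comp(mask,seed):
    n,l,s,ce=cv2.connectedComponentsWithStats(mask.astype(np.uint8))
    i=l[seed[1],seed[0]]
    if i==0:
        v,u=np.nonzero(mask); k=np.argmin((u-seed[0])**2+(v-seed[1])**2); i=l[v[k],u[k]]
    return l==i
def notred(im):
    h=cv2.cvtColor(im,cv2.COLOR_RGB2HSV)
    return ~((h[...,1]>140)&((h[...,0]<8)|(h[...,0]>170)))
def torch(c,d,im,zlo=.014,zhi=.045,box=None):
    """torches by cloud: returns list centre,yaw(toward white), len"""
    P=cloud(c,d); m=notred(im)&(P[...,2]>zlo)&(P[...,2]<zhi)
    n,l,s,_=cv2.connectedComponentsWithStats(m.astype(np.uint8)); out=[]
    for i in range(1,n):
        if s[i,4]<150: continue
        v,u=np.nonzero(l==i); X=np.array([plane(c,a,b,.026)[:2] for a,b in zip(u,v)])
        (cx,cy),(w,h),a=cv2.minAreaRect((X*1000).astype(np.float32))
        L,W=max(w,h),min(w,h)
        if not(110<L<185 and 15<W<60): continue
        q=im[v,u].astype(int); g=q.sum(1)
        col=cv2.cvtColor(im,cv2.COLOR_RGB2HSV)[v,u]; sat=(col[:,1]>120).mean()
        ax=np.linalg.svd(X-X.mean(0))[2][0] if len(X)<3 else np.linalg.eigh(np.cov(X.T))[1][:,-1]
        head=X[g>450].mean(0)-X.mean(0) if (g>450).any() else ax
        if ax@head<0: ax=-ax
        t=(X-X.mean(0))@ax; 
        out.append(((cx/1000,cy/1000),np.degrees(np.arctan2(ax[1],ax[0])),L,W,np.nanmedian(P[v,u,2]),sat,(round(u.mean()),round(v.mean()))))
    return out
E
python3 - <<'E'
from meas import *
for f in('top0','side0'):
    im,d,c=load(f)
    print(f)
    for t in torch(c,d,im): print([np.round(x,3) for x in t])
    P=cloud(c,d); h=cv2.cvtColor(im,cv2.COLOR_RGB2HSV)
    # shutter top
    m=(abs(P[...,2]-.202)<.012)&(h[...,1]<60)&(h[...,2]>150)&(P[...,0]>.45)&(P[...,0]<.75)&(P[...,1]<-.1)
    v,u=np.nonzero(m);X=np.array([plane(c,a,b,.202)[:2] for a,b in zip(u,v)])
    r=cv2.minAreaRect((X*1000).astype(np.float32));print('shutter',len(u),r,np.median(P[m][:,2]))
    m=(P[...,2]>.205)&(P[...,2]<.245)&(h[...,2]<80)&(P[...,0]>.45)&(P[...,0]<.75)&(P[...,1]<-.15)&(P[...,1]>-.4)
    v,u=np.nonzero(m);X=np.array([plane(c,a,b,.23)[:2] for a,b in zip(u,v)])
    r=cv2.minAreaRect((X*1000).astype(np.float32));print('bar',len(u),r,np.median(P[m][:,2]),np.max(P[m][:,2]))
    m=(P[...,2]>.135)&(P[...,2]<.165)&(P[...,0]>.4)&(P[...,0]<.65)&(P[...,1]>.15)&(P[...,1]<.5)
    v,u=np.nonzero(m);X=np.array([plane(c,a,b,.155)[:2] for a,b in zip(u,v)])
    r=cv2.minAreaRect((X*1000).astype(np.float32));print('rail',len(u),r,np.max(P[m][:,2]))
E
```

```text
top0
[array([ 0.595, -0.101]), np.float64(-71.4), np.float64(138.011), np.float64(27.221), np.float64(0.025), np.float64(0.005), array([347, 177])]
[array([0.445, 0.096]), np.float64(69.931), np.float64(137.979), np.float64(26.195), np.float64(0.025), np.float64(0.015), array([279, 225])]
[array([ 0.439, -0.107]), np.float64(108.62), np.float64(137.924), np.float64(26.238), np.float64(0.025), np.float64(0.015), array([348, 228])]
[array([ 0.35 , -0.262]), np.float64(-10.266), np.float64(139.268), np.float64(28.307), np.float64(0.025), np.float64(0.586), array([401, 260])]
[array([ 0.201, -0.364]), np.float64(179.923), np.float64(134.75), np.float64(27.266), np.float64(0.025), np.float64(0.568), array([438, 315])]
[array([ 0.074, -0.   ]), np.float64(-86.832), np.float64(151.673), np.float64(42.84), np.float64(0.017), np.float64(0.0), array([309, 360])]
shutter 923 ((565.8976440429688, -294.9731750488281), (57.20746612548828, 139.74618530273438), 3.2398221492767334) 0.20135257721106223
bar 167 ((580.8004760742188, -290.94647216796875), (18.187580108642578, 61.71037673950195), 1.734376
[... 1188 characters left out ...]
)]
[array([ 0.347, -0.27 ]), np.float64(-9.682), np.float64(134.65), np.float64(31.225), np.float64(0.024), np.float64(0.614), array([295, 306])]
[array([ 0.199, -0.372]), np.float64(179.382), np.float64(139.384), np.float64(30.102), np.float64(0.024), np.float64(0.589), array([235, 362])]
shutter 1247 ((564.0270385742188, -301.4031982421875), (60.08834457397461, 140.9282989501953), 3.545358657836914) 0.20022369344919344
bar 221 ((578.4951171875, -305.3894348144531), (18.171817779541016, 66.7363510131836), 3.1148149967193604) 0.22704368611678616 0.2326108595835907
rail 223 ((496.9209289550781, 288.6413879394531), (17.1080379486084, 225.66561889648438), 10.626102447509766) 0.15928954363010087
```

```bash
python3 -m handwheel '[{"hand":1,"dx":1.9,"dy":-4.2,"dz":1,"wz":-0.06},{"hand":1,"dx":1.9,"dy":-4.2,"dz":1,"wz":-0.06},{"hand":1,"dx":1.9,"dy":-4.2,"dz":1,"wz":-0.06},{"hand":1,"dx":1.9,"dy":-4.2,"dz":1,"wz":-0.06},{"hand":1,"dx":1.9,"dy":-4.2,"dz":1,"wz":-0.06},{"hand":1,"dx":1.9,"dy":-4.2,"dz":1,"wz":-0.06},{"hand":1,"dx":1.9,"dy":-4.2,"dz":1,"wz":-0.06},{"hand":1,"dx":1.9,"dy":-4.2,"dz":1,"wz":-0.06},{"hand":1,"dx":1.9,"dy":-4.2,"dz":1,"wz":-0.06},{"hand":1,"dx":1.9,"dy":-4.2,"dz":1,"wz":-0.06}]'; python3 -m handwheel '[{"hand":1,"dx":1.9,"dy":-4.2,"wz":-0.06},{"hand":1,"dx":1.9,"dy":-4.2,"wz":-0.06},{"hand":1,"dx":1.9,"dy":-4.2,"wz":-0.06},{"hand":1,"dx":1.9,"dy":-4.2,"wz":-0.06},{"hand":1,"dx":1.9,"dy":-4.2,"wz":-0.06},{"hand":1,"dx":1.9,"dy":-4.2,"wz":-0.06},{"hand":1,"dx":1.9,"dy":-4.2,"wz":-0.06},{"hand":1,"dx":1.9,"dy":-4.2,"wz":-0.06},{"hand":1,"dx":1.9,"dy":-4.2,"wz":-0.06},{"hand":1}]'
python3 - <<'E'
from h import *
s=bot.read_state(); print(s['joint_positions'].round(1),s['position'].round(4),s['tcp_rot'].round(3))
save('wrist','w1')
E
```

```text
[ 61.8  30.3  82.1   0.   67.7 -10.2] [0.1926 0.594  0.2218] [[-0.951  0.309 -0.001]
 [ 0.309  0.951 -0.001]
 [ 0.    -0.002 -1.   ]]invalid input
invalid input
```

View pics/w1.png

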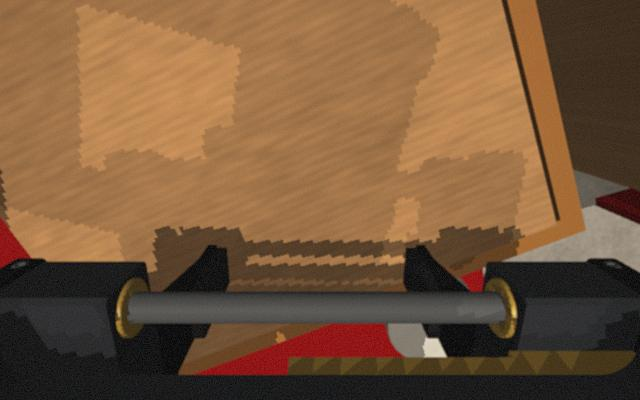

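Rows apparently need every key, so I'll retype them in full.

```bash
python3 -m handwheel '[{"hand":1,"dx":1.9,"dy":-4.2,"dz":1,"wx":0,"wy":0,"wz":-0.06},{"hand":1,"dx":1.9,"dy":-4.2,"dz":1,"wx":0,"wy":0,"wz":-0.06},{"hand":1,"dx":1.9,"dy":-4.2,"dz":1,"wx":0,"wy":0,"wz":-0.06},{"hand":1,"dx":1.9,"dy":-4.2,"dz":1,"wx":0,"wy":0,"wz":-0.06},{"hand":1,"dx":1.9,"dy":-4.2,"dz":1,"wx":0,"wy":0,"wz":-0.06},{"hand":1,"dx":1.9,"dy":-4.2,"dz":1,"wx":0,"wy":0,"wz":-0.06},{"hand":1,"dx":1.9,"dy":-4.2,"dz":1,"wx":0,"wy":0,"wz":-0.06},{"hand":1,"dx":1.9,"dy":-4.2,"dz":1,"wx":0,"wy":0,"wz":-0.06},{"hand":1,"dx":1.9,"dy":-4.2,"dz":1,"wx":0,"wy":0,"wz":-0.06},{"hand":1,"dx":1.9,"dy":-4.2,"dz":1,"wx":0,"wy":0,"wz":-0.06}]'; python3 -m handwheel '[{"hand":1,"dx":1.9,"dy":-4.2,"dz":0,"wx":0,"wy":0,"wz":-0.06},{"hand":1,"dx":1.9,"dy":-4.2,"dz":0,"wx":0,"wy":0,"wz":-0.06},{"hand":1,"dx":1.9,"dy":-4.2,"dz":0,"wx":0,"wy":0,"wz":-0.06},{"hand":1,"dx":1.9,"dy":-4.2,"dz":0,"wx":0,"wy":0,"wz":-0.06},{"hand":1,"dx":1.9,"dy":-4.2,"dz":0,"wx":0,"wy":0,"wz":-0.06},{"hand":1,"dx":1.9,"dy":-4.2,"dz":0,"wx":0,"wy":0,"wz":-0.06},{"hand":1,"dx":1.9,"dy":-4.2,"dz":0,"wx":0,"wy":0,"wz":-0.06},{"hand":1,"dx":1.9,"dy":-4.2,"dz":0,"wx":0,"wy":0,"wz":-0.06},{"hand":1,"dx":1.9,"dy":-4.2,"dz":0,"wx":0,"wy":0,"wz":-0.06},{"hand":1,"dx":0,"dy":0,"dz":0,"wx":0,"wy":0,"wz":0}]'
python3 - <<'E'
from h import *
s=bot.read_state(); print(s['joint_positions'].round(1),s['position'].round(4),s['tcp_rot'].round(3))
save('wrist','w1')
E
```

```text
time_s: 1.2
position: [0.3831, 0.1727, 0.3231]
tcp_rot: [[-0.609, 0.793, 0.001], [0.793, 0.609, 0.0], [-0.0, 0.0, -1.0]]
force: [1.5, 1.0, 0.4]
opening: 0.998
time_s: 2.2
position: [0.5559, -0.2094, 0.3217]
tcp_rot: [[-0.111, 0.994, 0.002], [0.994, 0.111, -0.003], [-0.003, 0.001, -1.0]]
force: [-0.6, 0.7, -0.4]
opening: 0.998
[-31.4  22.2  79.5  -0.1  78.1 -37.7] [ 0.5559 -0.2094  0.3217] [[-0.111  0.994  0.002]
 [ 0.994  0.111 -0.003]
 [-0.003  0.001 -1.   ]]
```

View pics/w1.png

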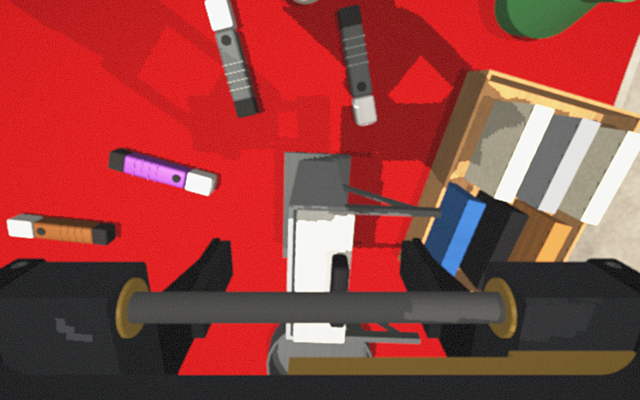

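```bash
python3 - <<'E'
from meas import *
im,d,c=load('w1'); P=cloud(c,d); h=cv2.cvtColor(im,cv2.COLOR_RGB2HSV)
m=(abs(P[...,2]-.202)<.006)&(h[...,1]<60)&(h[...,2]>200)
m[260:]=0
v,u=np.nonzero(m);X=np.array([plane(c,a,b,.202)[:2] for a,b in zip(u,v)])
print(len(u),cv2.minAreaRect((X*1000).astype(np.float32)),X.min(0),X.max(0))
# left & right edges line fits
for side in (0,1):
    pts=[]
    for r in range(220,258):
        q=np.nonzero(m[r])[0]
        pts.append(plane(c,q[-1]+.5 if side else q[0]-.5,r,.202)[:2])
    vx,vy,x0,y0=cv2.fitLine(np.array(pts,np.float32),cv2.DIST_HUBER,0,.001,.001).ravel()
    print(side,np.degrees(np.arctan2(vx,-vy)),x0,y0)
m=(h[...,2]<60)&(P[...,2]>.21)&(P[...,2]<.24)&(P[...,0]>.55)&(P[...,0]<.62)&(P[...,1]<-.2)
v,u=np.nonzero(m);print(u.min(),u.max(),v.min(),v.max())
X=np.array([plane(c,a,b,.23)[:2] for a,b in zip(u,v)]);print(X.min(0),X.max(0),np.nanmedian(P[m],0))
for t in torch(c,d,im): print([np.round(x,3) for x in t])
E
```

```text
2249 ((562.8252563476562, -248.16140747070312), (57.440677642822266, 43.175994873046875), 6.487024307250977) [ 0.53371599 -0.27285596] [ 0.59162454 -0.22380008]
0 2.3726208 0.5360389 -0.2532614
1 3.8463635 0.5906554 -0.24143301
331 347 257 325
[ 0.57364512 -0.31698759] [ 0.58964414 -0.2509083 ] [ 0.58202258 -0.26515862  0.22835772]
[array([ 0.439, -0.104]), np.float64(109.425), np.float64(136.985), np.float64(27.414), np.float64(0.026), np.float64(0.011), array([231,  56])]
[array([ 0.594, -0.096]), np.float64(-71.92), np.float64(139.203), np.float64(26.929), np.float64(0.026), np.float64(0.006), array([357,  64])]
[array([ 0.776, -0.169]), np.float64(-98.25), np.float64(113.793), np.float64(17.395), np.float64(0.03), np.float64(0.0), array([487, 142])]
[array([ 0.351, -0.257]), np.float64(-9.937), np.float64(140.095), np.float64(29.081), np.float64(0.025), np.float64(0.325), array([161, 172])]
[array([ 0.786, -0.294]), np.float64(84.202), np.float64(116.075), np.float64(36.087), np.float64(0.04), np.float64(0.283), array([478, 223])]
[array([ 0.204, -0.359]), np.float64(-179.37), np.float64(144.669), np.float64(30.814), np.float64(0.025), np.float64(0.539), array([ 58, 231])]
```

```bash
python3 -m handwheel '[{"hand":1,"dx":1.25,"dy":-4.1,"dz":0,"wx":0,"wy":0,"wz":-0.027},{"hand":1,"dx":1.25,"dy":-4.1,"dz":0,"wx":0,"wy":0,"wz":-0.027},{"hand":1,"dx":0,"dy":0,"dz":-4,"wx":0,"wy":0,"wz":0},{"hand":1,"dx":0,"dy":0,"dz":-4,"wx":0,"wy":0,"wz":0},{"hand":1,"dx":0,"dy":0,"dz":-3.3,"wx":0,"wy":0,"wz":0},{"hand":1,"dx":0,"dy":0,"dz":0,"wx":0,"wy":0,"wz":0}]'
python3 -m handwheel '[{"hand":-1,"dx":0,"dy":0,"dz":0,"wx":0,"wy":0,"wz":0},{"hand":-1,"dx":0,"dy":0,"dz":0,"wx":0,"wy":0,"wz":0},{"hand":-1,"dx":0,"dy":0,"dz":0,"wx":0,"wy":0,"wz":0},{"hand":-1,"dx":0,"dy":0,"dz":0,"wx":0,"wy":0,"wz":0},{"hand":-1,"dx":0,"dy":0,"dz":0,"wx":0,"wy":0,"wz":0},{"hand":-1,"dx":0,"dy":0,"dz":0,"wx":0,"wy":0,"wz":0}]'
```

```text
time_s: 2.85
position: [0.5752, -0.2817, 0.2043]
tcp_rot: [[-0.064, 0.998, -0.01], [0.998, 0.064, 0.008], [0.009, -0.01, -1.0]]
force: [-0.3, -0.1, -0.4]
opening: 1.001
time_s: 3.45
position: [0.579, -0.2856, 0.2101]
tcp_rot: [[-0.063, 0.998, 0.001], [0.998, 0.063, -0.001], [-0.001, 0.001, -1.0]]
force: [0.1, -0.1, 0.3]
opening: 0.543
```

```bash
python3 -m handwheel '[{"hand":-1,"dx":0,"dy":0,"dz":0,"wx":0,"wy":0,"wz":0},{"hand":-1,"dx":0,"dy":0,"dz":0,"wx":0,"wy":0,"wz":0},{"hand":-1,"dx":0,"dy":0,"dz":0,"wx":0,"wy":0,"wz":0},{"hand":-1,"dx":0,"dy":0,"dz":0,"wx":0,"wy":0,"wz":0},{"hand":-1,"dx":0,"dy":0,"dz":0,"wx":0,"wy":0,"wz":0}]'
```

```text
time_s: 3.95
position: [0.5792, -0.2855, 0.2095]
tcp_rot: [[-0.063, 0.998, 0.0], [0.998, 0.063, -0.0], [-0.0, 0.0, -1.0]]
force: [0.6, 0.1, -0.6]
opening: 0.156
```

```bash
python3 -m handwheel '[{"hand":-1,"dx":0.8,"dy":0.046,"dz":0,"wx":0,"wy":0,"wz":0},{"hand":-1,"dx":0.8,"dy":0.046,"dz":0,"wx":0,"wy":0,"wz":0},{"hand":-1,"dx":0.8,"dy":0.046,"dz":0,"wx":0,"wy":0,"wz":0},{"hand":-1,"dx":0.8,"dy":0.046,"dz":0,"wx":0,"wy":0,"wz":0},{"hand":-1,"dx":0.8,"dy":0.046,"dz":0,"wx":0,"wy":0,"wz":0},{"hand":-1,"dx":0.8,"dy":0.046,"dz":0,"wx":0,"wy":0,"wz":0},{"hand":-1,"dx":0.8,"dy":0.046,"dz":0,"wx":0,"wy":0,"wz":0},{"hand":-1,"dx":0,"dy":0,"dz":0,"wx":0,"wy":0,"wz":0},{"hand":-1,"dx":0,"dy":0,"dz":0,"wx":0,"wy":0,"wz":0}]'
```

```text
time_s: 4.85
position: [0.6339, -0.2819, 0.2094]
tcp_rot: [[-0.063, 0.998, -0.004], [0.998, 0.063, 0.001], [0.001, -0.004, -1.0]]
force: [-4.3, 1.6, 2.3]
opening: 0.157
```

```bash
python3 -m handwheel '[{"hand":-1,"dx":0.3,"dy":0.02,"dz":0,"wx":0,"wy":0,"wz":0},{"hand":-1,"dx":0.2,"dy":0,"dz":0,"wx":0,"wy":0,"wz":0},{"hand":-1,"dx":0,"dy":0,"dz":0,"wx":0,"wy":0,"wz":0},{"hand":-1,"dx":0,"dy":0,"dz":0,"wx":0,"wy":0,"wz":0}]'
```

```text
time_s: 5.25
position: [0.6339, -0.2818, 0.2093]
tcp_rot: [[-0.063, 0.998, -0.015], [0.998, 0.063, 0.002], [0.003, -0.014, -1.0]]
force: [-15.7, 1.4, 6.8]
opening: 0.162
```

```bash
python3 -m handwheel '[{"hand":-1,"dx":-0.5,"dy":0,"dz":0,"wx":0,"wy":0,"wz":0},{"hand":0.2,"dx":0,"dy":0,"dz":0,"wx":0,"wy":0,"wz":0},{"hand":0.2,"dx":0,"dy":0,"dz":0,"wx":0,"wy":0,"wz":0},{"hand":0.2,"dx":0,"dy":0,"dz":0,"wx":0,"wy":0,"wz":0},{"hand":0.2,"dx":0,"dy":0,"dz":0,"wx":0,"wy":0,"wz":0},{"hand":1,"dx":0,"dy":0,"dz":3,"wx":0,"wy":0,"wz":0},{"hand":1,"dx":-1,"dy":0,"dz":4,"wx":0,"wy":0,"wz":0},{"hand":1,"dx":-4,"dy":0.5,"dz":2.5,"wx":0,"wy":0,"wz":0},{"hand":1,"dx":-4,"dy":0.5,"dz":2.5,"wx":0,"wy":0,"wz":0},{"hand":1,"dx":-4,"dy":0.5,"dz":2.5,"wx":0,"wy":0,"wz":0}]'
python3 -m handwheel '[{"hand":1,"dx":0,"dy":0,"dz":0,"wx":0.13,"wy":0,"wz":0},{"hand":1,"dx":0,"dy":0,"dz":0,"wx":0.13,"wy":0,"wz":0},{"hand":1,"dx":0,"dy":0,"dz":0,"wx":0.13,"wy":0,"wz":0},{"hand":1,"dx":0,"dy":0,"dz":0,"wx":0.13,"wy":0,"wz":0},{"hand":1,"dx":0,"dy":0,"dz":0,"wx":0,"wy":0,"wz":0}]'
python3 - <<'E'
from h import *
s=bot.read_state(); print(s['joint_positions'].round(1),s['position'].round(4),s['tcp_rot'].round(3))
save('top','t1')
E
```

```text
time_s: 6.25
position: [0.5039, -0.2669, 0.3555]
tcp_rot: [[-0.064, 0.998, 0.001], [0.998, 0.064, -0.001], [-0.001, 0.0, -1.0]]
force: [0.3, -1.3, 1.1]
opening: 0.895
time_s: 6.75
position: [0.5045, -0.2702, 0.3518]
tcp_rot: [[-0.058, 0.998, -0.0], [0.865, 0.05, 0.498], [0.498, 0.029, -0.867]]
force: [-1.0, 0.1, -0.6]
opening: 0.997
[-49.6  28.4  70.7  19.4 103.8 -52.2] [ 0.5045 -0.2702  0.3518] [[-0.058  0.998 -0.   ]
 [ 0.865  0.05   0.498]
 [ 0.498  0.029 -0.867]]
```

View pics/t1.png

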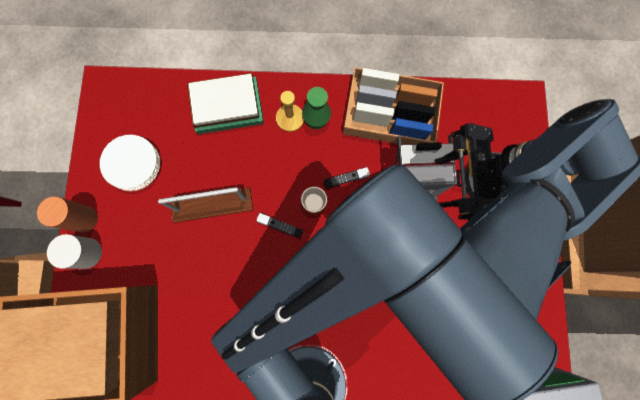

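```bash
python3 -m handwheel '[{"hand":1,"dx":0,"dy":0,"dz":0,"wx":0.13,"wy":0,"wz":0},{"hand":1,"dx":0,"dy":0,"dz":0,"wx":0.13,"wy":0,"wz":0},{"hand":1,"dx":0,"dy":0,"dz":0,"wx":0.13,"wy":0,"wz":0},{"hand":1,"dx":0,"dy":0,"dz":0,"wx":0.13,"wy":0,"wz":0},{"hand":1,"dx":0,"dy":0,"dz":0,"wx":0,"wy":0,"wz":0}]'
python3 - <<'E'
from h import *
s=bot.read_state(); print(s['joint_positions'].round(1),s['position'].round(4),s['tcp_rot'].round(3))
E
python3 -m handwheel '[{"hand":1,"dx":0,"dy":0,"dz":0,"wx":0.13,"wy":0,"wz":0},{"hand":1,"dx":0,"dy":0,"dz":0,"wx":0.13,"wy":0,"wz":0},{"hand":1,"dx":0,"dy":0,"dz":0,"wx":0.13,"wy":0,"wz":0},{"hand":1,"dx":0,"dy":0,"dz":0,"wx":0.13,"wy":0,"wz":0},{"hand":1,"dx":0,"dy":0,"dz":0,"wx":0,"wy":0,"wz":0}]'
python3 - <<'E'
from h import *
s=bot.read_state(); print(s['joint_positions'].round(1),s['position'].round(4),s['tcp_rot'].round(3))
save('side','s1')
E
```

```text
time_s: 7.3
position: [0.5047, -0.2671, 0.3513]
tcp_rot: [[-0.058, 0.998, -0.002], [0.503, 0.031, 0.864], [0.862, 0.05, -0.504]]
force: [0.2, 0.4, -0.6]
opening: 1.001
[-55.1  40.2  65.9  35.9 122.9 -52.6] [ 0.5047 -0.2671  0.3513] [[-0.058  0.998 -0.002]
 [ 0.503  0.031  0.864]
 [ 0.862  0.05  -0.504]]
time_s: 7.8
position: [0.5053, -0.2653, 0.3522]
tcp_rot: [[-0.058, 0.998, -0.001], [0.009, 0.002, 1.0], [0.998, 0.058, -0.009]]
force: [-0.4, 0.3, -0.1]
opening: 1.001
[-56.8  51.7  66.2  53.8 137.4 -47.8] [ 0.5053 -0.2653  0.3522] [[-0.058  0.998 -0.001]
 [ 0.009  0.002  1.   ]
 [ 0.998  0.058 -0.009]]
```

View pics/s1.png

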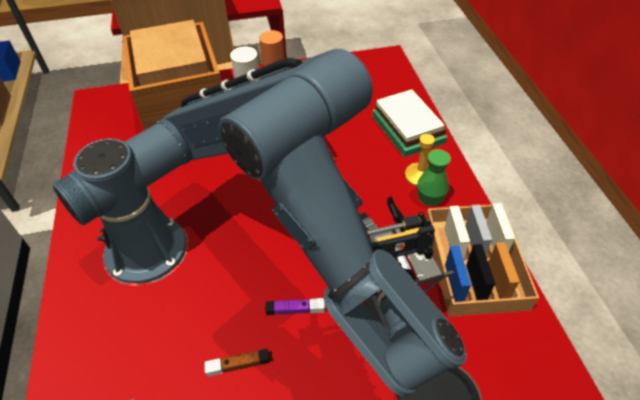

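```bash
python3 -m handwheel '[{"hand":1,"dx":-0.7,"dy":1.7,"dz":0,"wx":-0.13,"wy":0,"wz":0},{"hand":1,"dx":-0.7,"dy":1.7,"dz":0,"wx":-0.13,"wy":0,"wz":0},{"hand":1,"dx":-0.7,"dy":1.7,"dz":0,"wx":-0.13,"wy":0,"wz":0},{"hand":1,"dx":-0.7,"dy":1.7,"dz":0,"wx":-0.13,"wy":0,"wz":0},{"hand":1,"dx":-0.7,"dy":1.7,"dz":0,"wx":-0.13,"wy":0,"wz":0},{"hand":1,"dx":-0.7,"dy":1.7,"dz":0,"wx":-0.13,"wy":0,"wz":0},{"hand":1,"dx":-0.7,"dy":1.7,"dz":0,"wx":-0.13,"wy":0,"wz":0},{"hand":1,"dx":-0.7,"dy":1.7,"dz":0,"wx":-0.13,"wy":0,"wz":0},{"hand":1,"dx":-0.7,"dy":1.7,"dz":0,"wx":-0.13,"wy":0,"wz":0},{"hand":1,"dx":-0.7,"dy":1.7,"dz":0,"wx":-0.13,"wy":0,"wz":0}]'
python3 -m handwheel '[{"hand":1,"dx":-0.7,"dy":1.7,"dz":0,"wx":-0.13,"wy":0,"wz":0},{"hand":1,"dx":-0.7,"dy":1.7,"dz":0,"wx":-0.13,"wy":0,"wz":0},{"hand":1,"dx":0,"dy":0,"dz":-4,"wx":0,"wy":0,"wz":0.09},{"hand":1,"dx":0,"dy":0,"dz":-4,"wx":0,"wy":0,"wz":0.09},{"hand":1,"dx":0,"dy":0,"dz":-4,"wx":0,"wy":0,"wz":0.09},{"hand":1,"dx":0,"dy":0,"dz":0,"wx":0,"wy":0,"wz":0},{"hand":1,"dx":0,"dy":0,"dz":0,"wx":0,"wy":0,"wz":0}]'
python3 - <<'E'
from meas import *
s=bot.read_state(); print(s['joint_positions'].round(1),s['position'].round(4),s['tcp_rot'].round(3))
im,d,c=save('wrist','w2')
for t in torch(c,d,im): print([np.round(x,3) for x in t])
im,d,c=save('top','t2')
for t in torch(c,d,im): print([np.round(x,3) for x in t])
E
```

```text
time_s: 8.85
position: [0.4351, -0.0971, 0.3584]
tcp_rot: [[-0.067, 0.998, 0.009], [0.968, 0.063, 0.244], [0.243, 0.025, -0.97]]
force: [1.5, -0.2, -0.1]
opening: 1.006
time_s: 9.55
position: [0.4219, -0.0633, 0.237]
tcp_rot: [[-0.327, 0.945, 0.004], [0.945, 0.327, -0.003], [-0.004, 0.003, -1.0]]
force: [-0.0, -0.5, -0.3]
opening: 0.999
[-2.360e+01  1.350e+01  1.083e+02 -1.000e-01  5.790e+01 -4.260e+01] [ 0.4219 -0.0633  0.237 ] [[-0.327  0.945  0.004]
 [ 0.945  0.327 -0.003]
 [-0.004  0.003 -1.   ]]
[array([ 0.441, -0.106]), np.float64(108.94), np.float64(139.226), np.float64(25.108), np.float64(0.026), np.float64(0.007), array([318, 201])]
[array([ 0.591, -0.087]), np.float64(-69.921), np.float64(114.708), np.float64(30.71), np.float64(0.026), np.float64(0.003), array([446, 223])]
[array([0.447, 0.103]), np.float64(70.069), np.float64(124.312), np.float64(26.285), np.float64(0.025), np.float64(0.011), array([277, 224])]
[array([ 0.35 , -0.262]), np.float64(-10.338), np.float64(138.756), np.float64(28.426), np.float64(0.025), np.float64(0.59), array([401, 260])]
[array([ 0.201, -0.365]), np.float64(179.812), np.float64(135.25), np.float64(28.37), np.float64(0.025), np.float64(0.574), array([438, 315])]
```

View pics/w2.png

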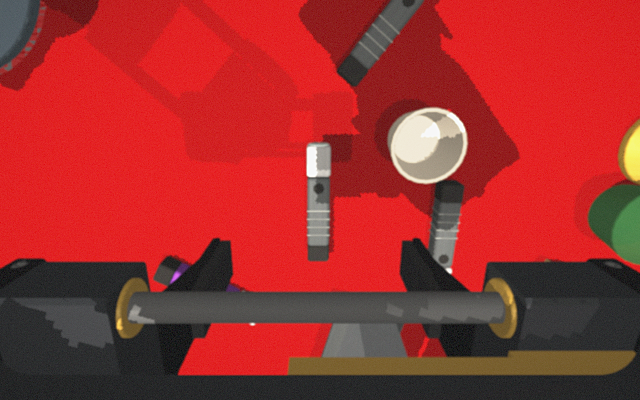

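View pics/t2.png

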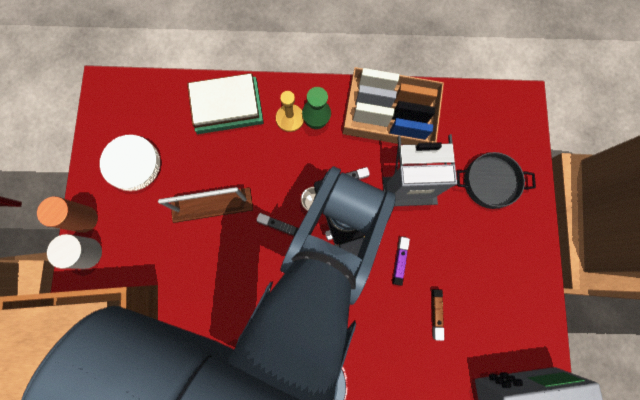

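```bash
python3 -m handwheel '[{"hand":1,"dx":0.3,"dy":0.4,"dz":-4,"wx":0,"wy":0,"wz":0},{"hand":1,"dx":0,"dy":0,"dz":-4,"wx":0,"wy":0,"wz":0},{"hand":1,"dx":0,"dy":0,"dz":-4,"wx":0,"wy":0,"wz":0},{"hand":1,"dx":0,"dy":0,"dz":-4,"wx":0,"wy":0,"wz":0},{"hand":1,"dx":0,"dy":0,"dz":-4,"wx":0,"wy":0,"wz":0},{"hand":1,"dx":0,"dy":0,"dz":-1.5,"wx":0,"wy":0,"wz":0},{"hand":1,"dx":0,"dy":0,"dz":0,"wx":0,"wy":0,"wz":0},{"hand":1,"dx":0,"dy":0,"dz":0,"wx":0,"wy":0,"wz":0}]'
```

```text
time_s: 10.45
position: [0.4259, -0.0601, 0.0207]
tcp_rot: [[-0.326, 0.945, 0.003], [0.945, 0.326, -0.002], [-0.003, 0.003, -1.0]]
force: [0.4, -0.4, 1.1]
opening: 1.001
```

```bash
python3 -m handwheel '[{"hand":1,"dx":0,"dy":0,"dz":-1.5,"wx":0,"wy":0,"wz":0},{"hand":-0.3,"dx":0,"dy":0,"dz":0,"wx":0,"wy":0,"wz":0},{"hand":-1,"dx":0,"dy":0,"dz":0,"wx":0,"wy":0,"wz":0},{"hand":-1,"dx":0,"dy":0,"dz":0,"wx":0,"wy":0,"wz":0},{"hand":-1,"dx":0,"dy":0,"dz":0,"wx":0,"wy":0,"wz":0},{"hand":-1,"dx":0,"dy":0,"dz":0,"wx":0,"wy":0,"wz":0},{"hand":-1,"dx":0,"dy":0,"dz":0,"wx":0,"wy":0,"wz":0},{"hand":-1,"dx":0,"dy":0,"dz":0,"wx":0,"wy":0,"wz":0},{"hand":-1,"dx":0,"dy":0,"dz":0,"wx":0,"wy":0,"wz":0},{"hand":-1,"dx":0,"dy":0,"dz":0,"wx":0,"wy":0,"wz":0}]'
```

```text
time_s: 11.45
position: [0.4238, -0.0591, 0.0045]
tcp_rot: [[-0.327, 0.945, -0.0], [0.945, 0.327, 0.0], [0.0, -0.0, -1.0]]
force: [-0.8, -0.1, -0.3]
opening: 0.296
```

```bash
python3 -m handwheel '[{"hand":-1,"dx":0,"dy":0,"dz":2,"wx":0,"wy":0,"wz":0},{"hand":-1,"dx":0,"dy":0,"dz":4,"wx":0,"wy":0,"wz":0},{"hand":-1,"dx":0,"dy":0,"dz":4.5,"wx":0,"wy":0,"wz":0},{"hand":-1,"dx":0,"dy":0,"dz":4.5,"wx":0,"wy":0,"wz":0},{"hand":-1,"dx":0,"dy":0,"dz":4.5,"wx":0,"wy":0,"wz":0},{"hand":-1,"dx":0,"dy":0,"dz":4.5,"wx":0,"wy":0,"wz":0},{"hand":-1,"dx":0,"dy":0,"dz":4.5,"wx":0,"wy":0,"wz":0},{"hand":-1,"dx":0,"dy":0,"dz":4.5,"wx":0,"wy":0,"wz":0},{"hand":-1,"dx":0,"dy":0,"dz":4.5,"wx":0,"wy":0,"wz":0},{"hand":-1,"dx":0,"dy":0,"dz":3,"wx":0,"wy":0,"wz":0}]'
python3 -m handwheel '[{"hand":-1,"dx":2.3,"dy":-3,"dz":0,"wx":0,"wy":0,"wz":-0.045},{"hand":-1,"dx":2.3,"dy":-3,"dz":0,"wx":0,"wy":0,"wz":-0.045},{"hand":-1,"dx":2.3,"dy":-3,"dz":0,"wx":0,"wy":0,"wz":-0.045},{"hand":-1,"dx":2.3,"dy":-3,"dz":0,"wx":0,"wy":0,"wz":-0.045},{"hand":-1,"dx":2.3,"dy":-3,"dz":0,"wx":0,"wy":0,"wz":-0.045},{"hand":-1,"dx":2.3,"dy":-3.2,"dz":0,"wx":0,"wy":0,"wz":-0.045},{"hand":-1,"dx":0,"dy":0,"dz":0,"wx":0,"wy":0,"wz":0},{"hand":-1,"dx":0,"dy":0,"dz":0,"wx":0,"wy":0,"wz":0}]'
python3 - <<'E'
from h import *
s=bot.read_state(); print(s['joint_positions'].round(1))
E
```

```text
time_s: 12.45
position: [0.4238, -0.0589, 0.4123]
tcp_rot: [[-0.327, 0.945, 0.003], [0.945, 0.327, -0.001], [-0.002, 0.002, -1.0]]
force: [1.1, 0.0, -2.0]
opening: 0.293
time_s: 13.25
position: [0.5612, -0.2411, 0.4074]
tcp_rot: [[-0.062, 0.998, -0.004], [0.998, 0.062, 0.003], [0.003, -0.004, -1.0]]
force: [-1.0, -0.8, -1.5]
opening: 0.295
[-33.7  20.9  68.6   0.   90.8 -37.3]
```

Now I'll tilt it upright.

```bash
python3 -m handwheel '[{"hand":-1,"dx":0,"dy":0,"dz":0,"wx":0.131,"wy":0.0075,"wz":0},{"hand":-1,"dx":0,"dy":0,"dz":0,"wx":0.131,"wy":0.0075,"wz":0},{"hand":-1,"dx":0,"dy":0,"dz":0,"wx":0.131,"wy":0.0075,"wz":0},{"hand":-1,"dx":0,"dy":0,"dz":0,"wx":0.131,"wy":0.0075,"wz":0},{"hand":-1,"dx":0,"dy":0,"dz":0,"wx":0.131,"wy":0.0075,"wz":0},{"hand":-1,"dx":0,"dy":0,"dz":0,"wx":0.131,"wy":0.0075,"wz":0},{"hand":-1,"dx":0,"dy":0,"dz":0,"wx":0.131,"wy":0.0075,"wz":0},{"hand":-1,"dx":0,"dy":0,"dz":0,"wx":0.131,"wy":0.0075,"wz":0},{"hand":-1,"dx":0,"dy":0,"dz":0,"wx":0.131,"wy":0.0075,"wz":0},{"hand":-1,"dx":0,"dy":0,"dz":0,"wx":0.131,"wy":0.0075,"wz":0}]'
python3 -m handwheel '[{"hand":-1,"dx":0,"dy":0,"dz":0,"wx":0.131,"wy":0.0075,"wz":0},{"hand":-1,"dx":0,"dy":0,"dz":0,"wx":0.131,"wy":0.0075,"wz":0},{"hand":-1,"dx":0,"dy":0,"dz":0,"wx":0,"wy":0,"wz":0},{"hand":-1,"dx":0,"dy":0,"dz":0,"wx":0,"wy":0,"wz":0}]'
python3 - <<'E'
from h import *
s=bot.read_state(); print(s['joint_positions'].round(1))
im,d,c=save('side','s2',(300,100,500,350),2.4)
save('top','t3',(360,80,560,230),3)
E
```

```text
time_s: 14.25
position: [0.5617, -0.2405, 0.4101]
tcp_rot: [[-0.02, 0.998, -0.055], [0.251, 0.059, 0.966], [0.968, 0.006, -0.252]]
force: [0.3, 1.7, -1.6]
opening: 0.297
time_s: 14.65
position: [0.562, -0.2404, 0.4094]
tcp_rot: [[-0.005, 0.998, -0.058], [-0.002, 0.058, 0.998], [1.0, 0.005, 0.002]]
force: [-0.7, 0.7, -1.3]
opening: 0.294
[-51.3  50.8  58.4  65.3 140.4 -31.2]
```

View pics/s2.png

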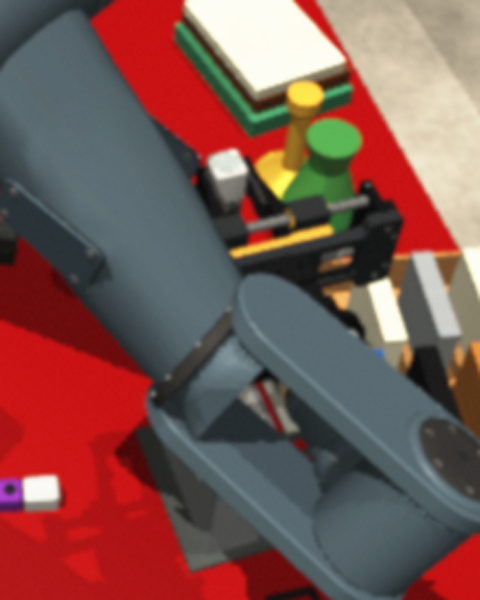

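View pics/t3.png

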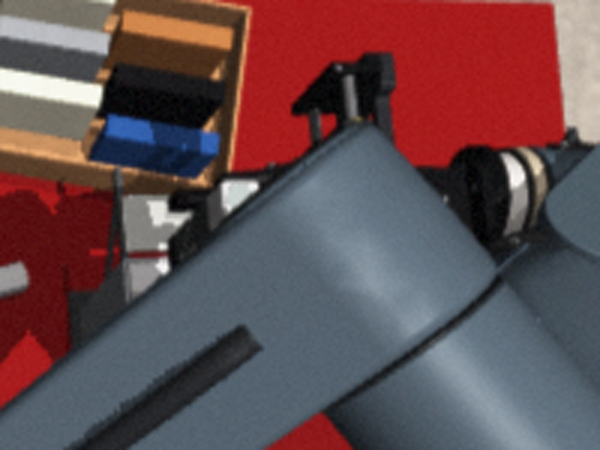

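```bash
python3 - <<'E'
from h import *
for f in('s2','t3'):
    im,d,c=load(f);P=cloud(c,d)
    for x0,x1,y0,y1 in [(.53,.6,-.37,-.22),(.5,.6,-.45,-.37),(.4,.53,-.4,-.2),(.6,.72,-.37,-.2)]:
        m=(P[...,0]>x0)&(P[...,0]<x1)&(P[...,1]>y0)&(P[...,1]<y1)&(P[...,2]>.24)
        q=P[m]; print(f,(x0,x1,y0,y1),len(q),np.percentile(q[:,2],[0,5,50,100]).round(3) if len(q) else '')
E
```

```text
s2 (0.53, 0.6, -0.37, -0.22) 1592 [0.378 0.402 0.431 0.449]
s2 (0.5, 0.6, -0.45, -0.37) 931 [0.371 0.395 0.488 0.52 ]
s2 (0.4, 0.53, -0.4, -0.2) 7994 [0.44  0.558 0.646 0.697]
s2 (0.6, 0.72, -0.37, -0.2) 1118 [0.369 0.381 0.429 0.449]
t3 (0.53, 0.6, -0.37, -0.22) 414 [0.294 0.307 0.413 0.439]
t3 (0.5, 0.6, -0.45, -0.37) 1646 [0.405 0.431 0.448 0.526]
t3 (0.4, 0.53, -0.4, -0.2) 4785 [0.458 0.564 0.691 0.699]
t3 (0.6, 0.72, -0.37, -0.2) 669 [0.375 0.383 0.436 0.451]
```

```bash
python3 -m handwheel '[{"hand":-1,"dx":0,"dy":0,"dz":-3,"wx":0,"wy":0,"wz":0},{"hand":-1,"dx":0,"dy":0,"dz":-3,"wx":0,"wy":0,"wz":0},{"hand":-1,"dx":0,"dy":0,"dz":-2,"wx":0,"wy":0,"wz":0},{"hand":-1,"dx":0,"dy":0,"dz":-1,"wx":0,"wy":0,"wz":0},{"hand":-1,"dx":0,"dy":0,"dz":0,"wx":0,"wy":0,"wz":0},{"hand":-1,"dx":0,"dy":0,"dz":0,"wx":0,"wy":0,"wz":0}]'
python3 -m handwheel '[{"hand":-1,"dx":0,"dy":0,"dz":-1,"wx":0,"wy":0,"wz":0},{"hand":-1,"dx":0,"dy":0,"dz":-1,"wx":0,"wy":0,"wz":0},{"hand":-1,"dx":0,"dy":0,"dz":-1,"wx":0,"wy":0,"wz":0},{"hand":-1,"dx":0,"dy":0,"dz":0,"wx":0,"wy":0,"wz":0},{"hand":-1,"dx":0,"dy":0,"dz":0,"wx":0,"wy":0,"wz":0}]'
python3 - <<'E'
from h import *
im,d,c=save('side','s3',(300,100,500,350),2.4)
save('wrist','w3')
E
```

```text
time_s: 15.35
position: [0.5621, -0.2412, 0.3211]
tcp_rot: [[-0.008, 0.998, -0.058], [-0.002, 0.058, 0.998], [1.0, 0.008, 0.001]]
force: [-0.6, -0.3, -2.2]
opening: 0.3
time_s: 15.85
position: [0.5618, -0.2411, 0.2889]
tcp_rot: [[-0.004, 0.998, -0.057], [-0.005, 0.057, 0.998], [1.0, 0.005, 0.005]]
force: [-0.3, -0.2, -1.8]
opening: 0.291
```

View pics/w3.png

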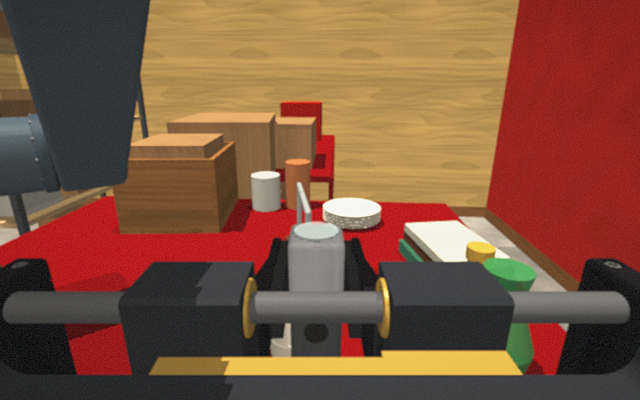

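View pics/s3.png

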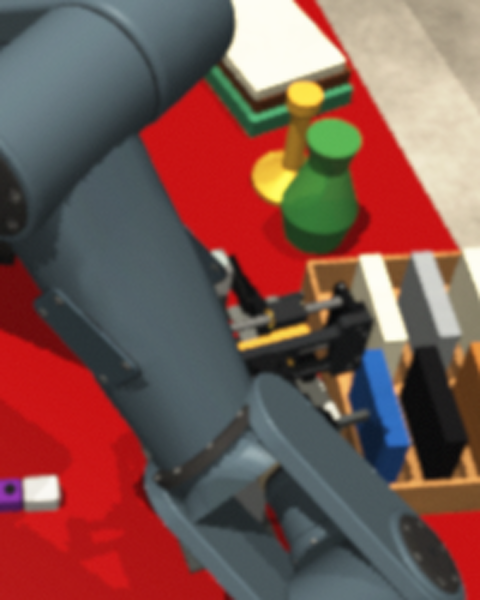

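```bash
python3 -m handwheel '[{"hand":-1,"dx":0,"dy":0,"dz":-0.9,"wx":0,"wy":0,"wz":0},{"hand":-1,"dx":0,"dy":0,"dz":0,"wx":0,"wy":0,"wz":0},{"hand":-1,"dx":0,"dy":0,"dz":0,"wx":0,"wy":0,"wz":0}]'; python3 -m handwheel '[{"hand":0.1,"dx":0,"dy":0,"dz":0,"wx":0,"wy":0,"wz":0},{"hand":0.1,"dx":0,"dy":0,"dz":0,"wx":0,"wy":0,"wz":0},{"hand":0.1,"dx":0,"dy":0,"dz":0,"wx":0,"wy":0,"wz":0},{"hand":0.1,"dx":0,"dy":0,"dz":0,"wx":0,"wy":0,"wz":0},{"hand":0.1,"dx":0,"dy":0,"dz":0,"wx":0,"wy":0,"wz":0},{"hand":0.1,"dx":0,"dy":0,"dz":0,"wx":0,"wy":0,"wz":0}]'
python3 - <<'E'
from h import *
save('wrist','w4')
E
```

```text
time_s: 16.25
position: [0.5618, -0.2411, 0.2802]
tcp_rot: [[-0.005, 0.998, -0.057], [-0.005, 0.057, 0.998], [1.0, 0.005, 0.004]]
force: [0.2, -0.2, -1.7]
opening: 0.291
time_s: 16.85
position: [0.5619, -0.2411, 0.2806]
tcp_rot: [[-0.006, 0.998, -0.057], [-0.004, 0.057, 0.998], [1.0, 0.006, 0.004]]
force: [0.1, -0.1, 0.3]
opening: 0.545
```

View pics/w4.png

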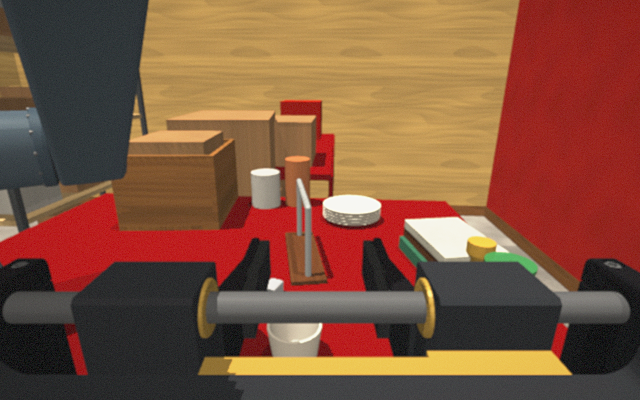

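```bash
python3 -m handwheel '[{"hand":0.1,"dx":0,"dy":0,"dz":4,"wx":0,"wy":0,"wz":0},{"hand":0.1,"dx":0,"dy":0,"dz":4.5,"wx":0,"wy":0,"wz":0},{"hand":1,"dx":0,"dy":0,"dz":4.5,"wx":0,"wy":0,"wz":0},{"hand":1,"dx":-0.8,"dy":3,"dz":0,"wx":-0.131,"wy":-0.0075,"wz":0},{"hand":1,"dx":-0.8,"dy":3,"dz":0,"wx":-0.131,"wy":-0.0075,"wz":0},{"hand":1,"dx":-0.8,"dy":3,"dz":0,"wx":-0.131,"wy":-0.0075,"wz":0},{"hand":1,"dx":-0.8,"dy":3,"dz":0,"wx":-0.131,"wy":-0.0075,"wz":0},{"hand":1,"dx":-0.8,"dy":3,"dz":0,"wx":-0.131,"wy":-0.0075,"wz":0},{"hand":1,"dx":-0.8,"dy":3,"dz":0,"wx":-0.131,"wy":-0.0075,"wz":0},{"hand":1,"dx":-0.8,"dy":3,"dz":0,"wx":-0.131,"wy":-0.0075,"wz":0}]'
python3 -m handwheel '[{"hand":1,"dx":-0.8,"dy":3,"dz":0,"wx":-0.131,"wy":-0.0075,"wz":0},{"hand":1,"dx":-0.8,"dy":3,"dz":0,"wx":-0.131,"wy":-0.0075,"wz":0},{"hand":1,"dx":-0.8,"dy":3,"dz":0,"wx":-0.131,"wy":-0.0075,"wz":0},{"hand":1,"dx":-0.8,"dy":3,"dz":0,"wx":-0.131,"wy":-0.0075,"wz":0},{"hand":1,"dx":-0.8,"dy":3,"dz":0,"wx":-0.131,"wy":-0.0075,"wz":0},{"hand":1,"dx":0,"dy":0.8,"dz":-4,"wx":0,"wy":0,"wz":-0.1},{"hand":1,"dx":0,"dy":0,"dz":-4,"wx":0,"wy":0,"wz":-0.1},{"hand":1,"dx":0,"dy":0,"dz":-4,"wx":0,"wy":0,"wz":-0.1},{"hand":1,"dx":0,"dy":0,"dz":-4,"wx":0,"wy":0,"wz":-0.1},{"hand":1,"dx":0,"dy":0,"dz":0,"wx":0,"wy":0,"wz":0}]'
python3 - <<'E'
from meas import *
s=bot.read_state(); print(s['joint_positions'].round(1),s['position'].round(4),s['tcp_rot'].round(3))
im,d,c=save('wrist','w5')
for t in torch(c,d,im): print([np.round(x,3) for x in t])
im,d,c=save('top','t5')
for t in torch(c,d,im): print([np.round(x,3) for x in t])
save('side','s5')
E
```

```text
time_s: 17.9
position: [0.5055, -0.0305, 0.4112]
tcp_rot: [[-0.052, 0.998, -0.033], [0.794, 0.061, 0.605], [0.606, 0.005, -0.796]]
force: [0.6, 1.4, -0.1]
opening: 0.992
time_s: 18.9
position: [0.4614, 0.1269, 0.2463]
tcp_rot: [[0.33, 0.944, -0.013], [0.944, -0.33, -0.0], [-0.004, -0.012, -1.0]]
force: [-0.8, 0.7, -0.1]
opening: 0.997
[  2.   17.4 100.4   0.   62.9  21.2] [0.4614 0.1269 0.2463] [[ 0.33   0.944 -0.013]
 [ 0.944 -0.33  -0.   ]
 [-0.004 -0.012 -1.   ]]
[array([0.45 , 0.099]), np.float64(70.473), np.float64(140.588), np.float64(25.889), np.float64(0.028), np.float64(0.011), array([313, 186])]
[array([ 0.595, -0.101]), np.float64(-71.566), np.float64(139.724), np.float64(27.671), np.float64(0.025), np.float64(0.013), array([347, 177])]
[array([ 0.35 , -0.261]), np.float64(-10.151), np.float64(138.712), np.float64(28.947), np.float64(0.025), np.float64(0.582), array([401, 260])]
[array([ 0.201, -0.364]), np.float64(-179.944), np.float64(134.363), np.float64(28.624), np.float64(0.025), np.float64(0.568), array([438, 315])]
[array([0.069, 0.002]), np.float64(-90.281), np.float64(162.398), np.float64(36.45), np.float64(0.019), np.float64(0.0), array([308, 362])]
```

View pics/w5.png

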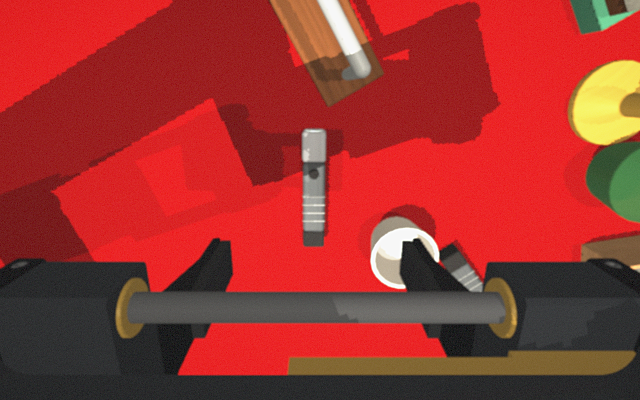

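View pics/t5.png

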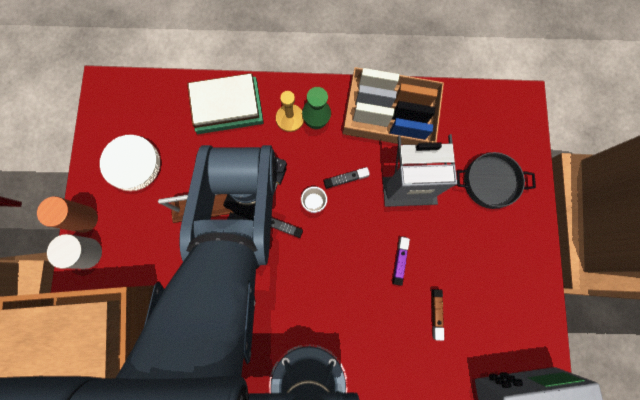

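View pics/s5.png

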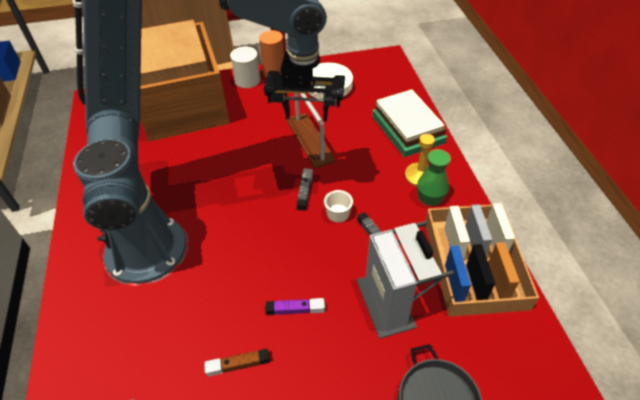

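```bash
python3 -m handwheel '[{"hand":1,"dx":-0.2,"dy":0,"dz":-4,"wx":0,"wy":0,"wz":0},{"hand":1,"dx":0,"dy":0,"dz":-4,"wx":0,"wy":0,"wz":0},{"hand":1,"dx":0,"dy":0,"dz":-4,"wx":0,"wy":0,"wz":0},{"hand":1,"dx":0,"dy":0,"dz":-4,"wx":0,"wy":0,"wz":0},{"hand":1,"dx":0,"dy":0,"dz":-4,"wx":0,"wy":0,"wz":0},{"hand":1,"dx":0,"dy":0,"dz":-2.3,"wx":0,"wy":0,"wz":0},{"hand":1,"dx":0,"dy":0,"dz":0,"wx":0,"wy":0,"wz":0},{"hand":1,"dx":0,"dy":0,"dz":0,"wx":0,"wy":0,"wz":0}]'
```

```text
time_s: 19.85
position: [0.4662, 0.1269, 0.029]
tcp_rot: [[0.33, 0.944, 0.004], [0.944, -0.33, 0.0], [0.001, 0.003, -1.0]]
force: [-0.0, -0.1, 0.9]
opening: 0.997
```

```bash
python3 -m handwheel '[{"hand":1,"dx":-0.7,"dy":0,"dz":-1.4,"wx":0,"wy":0,"wz":0},{"hand":1,"dx":0,"dy":0,"dz":-1,"wx":0,"wy":0,"wz":0},{"hand":1,"dx":0,"dy":0,"dz":0,"wx":0,"wy":0,"wz":0},{"hand":-1,"dx":0,"dy":0,"dz":0,"wx":0,"wy":0,"wz":0},{"hand":-1,"dx":0,"dy":0,"dz":0,"wx":0,"wy":0,"wz":0},{"hand":-1,"dx":0,"dy":0,"dz":0,"wx":0,"wy":0,"wz":0},{"hand":-1,"dx":0,"dy":0,"dz":0,"wx":0,"wy":0,"wz":0},{"hand":-1,"dx":0,"dy":0,"dz":0,"wx":0,"wy":0,"wz":0},{"hand":-1,"dx":0,"dy":0,"dz":0,"wx":0,"wy":0,"wz":0},{"hand":-1,"dx":0,"dy":0,"dz":0,"wx":0,"wy":0,"wz":0}]'
python3 -m handwheel '[{"hand":-1,"dx":0,"dy":0,"dz":0,"wx":0,"wy":0,"wz":0},{"hand":-1,"dx":0,"dy":0,"dz":0,"wx":0,"wy":0,"wz":0},{"hand":-1,"dx":0,"dy":0,"dz":0,"wx":0,"wy":0,"wz":0}]'
```

```text
time_s: 20.85
position: [0.4568, 0.1269, 0.0035]
tcp_rot: [[0.331, 0.944, -0.0], [0.944, -0.331, 0.0], [-0.0, -0.0, -1.0]]
force: [0.5, 0.3, -0.3]
opening: 0.448
time_s: 21.15
position: [0.4567, 0.1269, 0.0035]
tcp_rot: [[0.331, 0.944, -0.0], [0.944, -0.331, -0.0], [-0.0, -0.0, -1.0]]
force: [0.5, 0.5, 0.7]
opening: 0.297
```

```bash
python3 -m handwheel '[{"hand":-1,"dx":0,"dy":0,"dz":2,"wx":0,"wy":0,"wz":0},{"hand":-1,"dx":0,"dy":0,"dz":4,"wx":0,"wy":0,"wz":0},{"hand":-1,"dx":0,"dy":0,"dz":4.5,"wx":0,"wy":0,"wz":0},{"hand":-1,"dx":0,"dy":0,"dz":4.5,"wx":0,"wy":0,"wz":0},{"hand":-1,"dx":0,"dy":0,"dz":4.5,"wx":0,"wy":0,"wz":0},{"hand":-1,"dx":0,"dy":0,"dz":4.5,"wx":0,"wy":0,"wz":0},{"hand":-1,"dx":0,"dy":0,"dz":4.5,"wx":0,"wy":0,"wz":0},{"hand":-1,"dx":0,"dy":0,"dz":4.5,"wx":0,"wy":0,"wz":0},{"hand":-1,"dx":0,"dy":0,"dz":4.5,"wx":0,"wy":0,"wz":0},{"hand":-1,"dx":0,"dy":0,"dz":3,"wx":0,"wy":0,"wz":0}]'
python3 -m handwheel '[{"hand":-1,"dx":1,"dy":-4.1,"dz":0,"wx":0,"wy":0,"wz":0.039},{"hand":-1,"dx":1,"dy":-4.1,"dz":0,"wx":0,"wy":0,"wz":0.039},{"hand":-1,"dx":1,"dy":-4.1,"dz":0,"wx":0,"wy":0,"wz":0.039},{"hand":-1,"dx":1,"dy":-4.1,"dz":0,"wx":0,"wy":0,"wz":0.039},{"hand":-1,"dx":1,"dy":-4.1,"dz":0,"wx":0,"wy":0,"wz":0.039},{"hand":-1,"dx":1,"dy":-4.1,"dz":0,"wx":0,"wy":0,"wz":0.039},{"hand":-1,"dx":1,"dy":-4.1,"dz":0,"wx":0,"wy":0,"wz":0.039},{"hand":-1,"dx":1,"dy":-4.1,"dz":0,"wx":0,"wy":0,"wz":0.039},{"hand":-1,"dx":1,"dy":-4.1,"dz":0,"wx":0,"wy":0,"wz":0.039},{"hand":-1,"dx":1,"dy":-4.1,"dz":0,"wx":0,"wy":0,"wz":0.039}]'
python3 -m handwheel '[{"hand":-1,"dx":0,"dy":0,"dz":0,"wx":0.131,"wy":0.0075,"wz":0},{"hand":-1,"dx":0,"dy":0,"dz":0,"wx":0.131,"wy":0.0075,"wz":0},{"hand":-1,"dx":0,"dy":0,"dz":0,"wx":0.131,"wy":0.0075,"wz":0},{"hand":-1,"dx":0,"dy":0,"dz":0,"wx":0.131,"wy":0.0075,"wz":0},{"hand":-1,"dx":0,"dy":0,"dz":0,"wx":0.131,"wy":0.0075,"wz":0},{"hand":-1,"dx":0,"dy":0,"dz":0,"wx":0.131,"wy":0.0075,"wz":0},{"hand":-1,"dx":0,"dy":0,"dz":0,"wx":0.131,"wy":0.0075,"wz":0},{"hand":-1,"dx":0,"dy":0,"dz":0,"wx":0.131,"wy":0.0075,"wz":0},{"hand":-1,"dx":0,"dy":0,"dz":0,"wx":0.131,"wy":0.0075,"wz":0},{"hand":-1,"dx":0,"dy":0,"dz":0,"wx":0.131,"wy":0.0075,"wz":0}]'
python3 -m handwheel '[{"hand":-1,"dx":0,"dy":0,"dz":0,"wx":0.131,"wy":0.0075,"wz":0},{"hand":-1,"dx":0,"dy":0,"dz":0,"wx":0.131,"wy":0.0075,"wz":0},{"hand":-1,"dx":0,"dy":0,"dz":0,"wx":0,"wy":0,"wz":0},{"hand":-1,"dx":0,"dy":0,"dz":0,"wx":0,"wy":0,"wz":0},{"hand":-1,"dx":0,"dy":0,"dz":0,"wx":0,"wy":0,"wz":0}]'
```

```text
time_s: 22.15
position: [0.457, 0.127, 0.4117]
tcp_rot: [[0.331, 0.944, 0.004], [0.944, -0.331, 0.0], [0.002, 0.004, -1.0]]
force: [1.5, -0.5, -1.3]
opening: 0.298
time_s: 23.15
position: [0.5565, -0.2844, 0.4075]
tcp_rot: [[-0.054, 0.999, -0.002], [0.999, 0.054, 0.002], [0.002, -0.001, -1.0]]
force: [0.5, 0.7, -1.9]
opening: 0.301
time_s: 24.15
position: [0.5568, -0.2839, 0.4076]
tcp_rot: [[-0.009, 0.998, -0.054], [0.251, 0.055, 0.966], [0.968, -0.005, -0.251]]
force: [0.1, 0.5, -1.7]
opening: 0.295
time_s: 24.65
position: [0.5571, -0.283, 0.4097]
tcp_rot: [[0.002, 0.998, -0.057], [0.001, 0.057, 0.998], [1.0, -0.002, -0.001]]
force: [0.1, -0.7, -1.4]
opening: 0.301
```

```bash
python3 -m handwheel '[{"hand":-1,"dx":0.7,"dy":-0.25,"dz":-3,"wx":0,"wy":0,"wz":0},{"hand":-1,"dx":0,"dy":0,"dz":-3,"wx":0,"wy":0,"wz":0},{"hand":-1,"dx":0,"dy":0,"dz":-3,"wx":0,"wy":0,"wz":0},{"hand":-1,"dx":0,"dy":0,"dz":-1.3,"wx":0,"wy":0,"wz":0},{"hand":-1,"dx":0,"dy":0,"dz":0,"wx":0,"wy":0,"wz":0},{"hand":-1,"dx":0,"dy":0,"dz":0,"wx":0,"wy":0,"wz":0}]'
python3 -m handwheel '[{"hand":-1,"dx":0,"dy":0,"dz":-1,"wx":0,"wy":0,"wz":0},{"hand":-1,"dx":0,"dy":0,"dz":-1,"wx":0,"wy":0,"wz":0},{"hand":-1,"dx":0,"dy":0,"dz":0,"wx":0,"wy":0,"wz":0}]'
python3 -m handwheel '[{"hand":-1,"dx":0,"dy":0,"dz":-1,"wx":0,"wy":0,"wz":0},{"hand":-1,"dx":0,"dy":0,"dz":-1,"wx":0,"wy":0,"wz":0},{"hand":-1,"dx":0,"dy":0,"dz":-1,"wx":0,"wy":0,"wz":0},{"hand":-1,"dx":0,"dy":0,"dz":-0.3,"wx":0,"wy":0,"wz":0},{"hand":-1,"dx":0,"dy":0,"dz":0,"wx":0,"wy":0,"wz":0}]'
```

```text
time_s: 25.25
position: [0.5641, -0.2859, 0.3073]
tcp_rot: [[0.002, 0.998, -0.058], [-0.001, 0.058, 0.998], [1.0, -0.002, 0.001]]
force: [0.4, -1.0, -1.2]
opening: 0.296
time_s: 25.55
position: [0.5637, -0.2854, 0.2845]
tcp_rot: [[0.006, 0.998, -0.057], [-0.004, 0.057, 0.998], [1.0, -0.006, 0.005]]
force: [-0.0, 0.7, -0.7]
opening: 0.298
time_s: 26.05
position: [0.5638, -0.2855, 0.2515]
tcp_rot: [[0.006, 0.998, -0.057], [-0.005, 0.057, 0.998], [1.0, -0.006, 0.005]]
force: [-0.1, 0.0, -0.9]
opening: 0.294
```

```bash
python3 -m handwheel '[{"hand":0.1,"dx":0,"dy":0,"dz":0,"wx":0,"wy":0,"wz":0},{"hand":0.1,"dx":0,"dy":0,"dz":0,"wx":0,"wy":0,"wz":0},{"hand":0.1,"dx":0,"dy":0,"dz":0,"wx":0,"wy":0,"wz":0},{"hand":0.1,"dx":0,"dy":0,"dz":0,"wx":0,"wy":0,"wz":0},{"hand":0.1,"dx":0,"dy":0,"dz":0,"wx":0,"wy":0,"wz":0},{"hand":0.1,"dx":0,"dy":0,"dz":0,"wx":0,"wy":0,"wz":0}]'
python3 - <<'E'
from h import *
save('wrist','w6')
E
```

```text
time_s: 26.65
position: [0.5639, -0.2856, 0.2527]
tcp_rot: [[0.004, 0.998, -0.057], [-0.003, 0.057, 0.998], [1.0, -0.004, 0.004]]
force: [0.6, -0.5, -0.4]
opening: 0.55
```

View pics/w6.png

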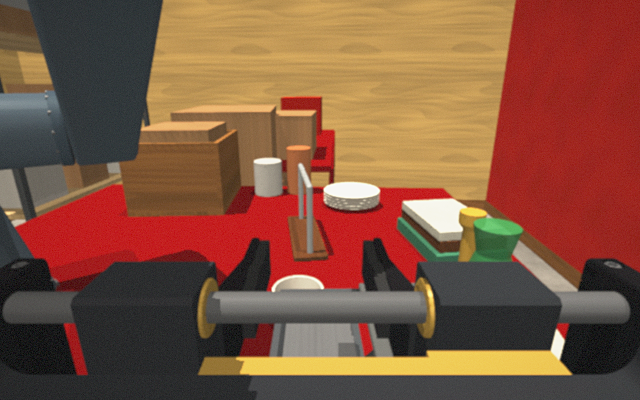

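```bash
python3 -m handwheel '[{"hand":0.1,"dx":0,"dy":0,"dz":4,"wx":0,"wy":0,"wz":0},{"hand":0.1,"dx":0,"dy":0,"dz":4.5,"wx":0,"wy":0,"wz":0},{"hand":0.1,"dx":0,"dy":0,"dz":4.5,"wx":0,"wy":0,"wz":0},{"hand":1,"dx":0,"dy":0,"dz":3,"wx":0,"wy":0,"wz":0},{"hand":1,"dx":0.3,"dy":1.45,"dz":0,"wx":-0.131,"wy":-0.0075,"wz":0},{"hand":1,"dx":0.3,"dy":1.45,"dz":0,"wx":-0.131,"wy":-0.0075,"wz":0},{"hand":1,"dx":0.3,"dy":1.45,"dz":0,"wx":-0.131,"wy":-0.0075,"wz":0},{"hand":1,"dx":0.3,"dy":1.45,"dz":0,"wx":-0.131,"wy":-0.0075,"wz":0},{"hand":1,"dx":0.3,"dy":1.45,"dz":0,"wx":-0.131,"wy":-0.0075,"wz":0},{"hand":1,"dx":0.3,"dy":1.45,"dz":0,"wx":-0.131,"wy":-0.0075,"wz":0}]'
python3 -m handwheel '[{"hand":1,"dx":0.3,"dy":1.45,"dz":0,"wx":-0.131,"wy":-0.0075,"wz":0},{"hand":1,"dx":0.3,"dy":1.45,"dz":0,"wx":-0.131,"wy":-0.0075,"wz":0},{"hand":1,"dx":0.3,"dy":1.45,"dz":0,"wx":-0.131,"wy":-0.0075,"wz":0},{"hand":1,"dx":0.3,"dy":1.45,"dz":0,"wx":-0.131,"wy":-0.0075,"wz":0},{"hand":1,"dx":0.3,"dy":1.45,"dz":0,"wx":-0.131,"wy":-0.0075,"wz":0},{"hand":1,"dx":0.3,"dy":1.45,"dz":0,"wx":-0.131,"wy":-0.0075,"wz":0},{"hand":1,"dx":0,"dy":0,"dz":0,"wx":0,"wy":0,"wz":-0.14},{"hand":1,"dx":0,"dy":0,"dz":0,"wx":0,"wy":0,"wz":-0.14},{"hand":1,"dx":0,"dy":0,"dz":0,"wx":0,"wy":0,"wz":-0.14},{"hand":1,"dx":0,"dy":0,"dz":0,"wx":0,"wy":0,"wz":-0.14}]'
python3 -m handwheel '[{"hand":1,"dx":0,"dy":0,"dz":0,"wx":0,"wy":0,"wz":-0.14},{"hand":1,"dx":0,"dy":0,"dz":0,"wx":0,"wy":0,"wz":-0.14},{"hand":1,"dx":0,"dy":0,"dz":0,"wx":0,"wy":0,"wz":-0.14},{"hand":1,"dx":0,"dy":0,"dz":0,"wx":0,"wy":0,"wz":-0.14},{"hand":1,"dx":0,"dy":0,"dz":0,"wx":0,"wy":0,"wz":-0.14},{"hand":1,"dx":0,"dy":0,"dz":0,"wx":0,"wy":0,"wz":-0.14},{"hand":1,"dx":0,"dy":0,"dz":0,"wx":0,"wy":0,"wz":-0.14},{"hand":1,"dx":0,"dy":0,"dz":0,"wx":0,"wy":0,"wz":-0.14},{"hand":1,"dx":0,"dy":0,"dz":0,"wx":0,"wy":0,"wz":-0.14},{"hand":1,"dx":0,"dy":0,"dz":0,"wx":0,"wy":0,"wz":-0.14}]'
python3 -m handwheel '[{"hand":1,"dx":0,"dy":0,"dz":0,"wx":0,"wy":0,"wz":-0.14},{"hand":1,"dx":0,"dy":0,"dz":0,"wx":0,"wy":0,"wz":-0.14},{"hand":1,"dx":0,"dy":0,"dz":0,"wx":0,"wy":0,"wz":-0.14},{"hand":1,"dx":0,"dy":0,"dz":0,"wx":0,"wy":0,"wz":-0.14},{"hand":1,"dx":0,"dy":0,"dz":0,"wx":0,"wy":0,"wz":-0.14},{"hand":1,"dx":0,"dy":0,"dz":0,"wx":0,"wy":0,"wz":-0.08},{"hand":1,"dx":0,"dy":0,"dz":0,"wx":0,"wy":0,"wz":0},{"hand":1,"dx":0,"dy":0,"dz":0,"wx":0,"wy":0,"wz":0}]'
python3 - <<'E'
from meas import *
s=bot.read_state(); print(s['joint_positions'].round(1),s['position'].round(4),s['tcp_rot'].round(3))
im,d,c=save('wrist','w7')
for t in torch(c,d,im): print([np.round(x,3) for x in t])
im,d,c=save('top','t7')
for t in torch(c,d,im): print([np.round(x,3) for x in t])
save('side','s7')
E
```

```text
time_s: 27.7
position: [0.5818, -0.1987, 0.413]
tcp_rot: [[-0.037, 0.999, -0.039], [0.709, 0.054, 0.703], [0.704, -0.002, -0.71]]
force: [0.3, 1.2, 0.7]
opening: 0.991
time_s: 28.7
position: [0.5995, -0.1109, 0.4127]
tcp_rot: [[0.49, 0.872, -0.0], [0.872, -0.49, 0.0], [0.0, -0.001, -1.0]]
force: [-0.0, -0.3, 0.6]
opening: 0.998
time_s: 29.7
position: [0.5995, -0.1114, 0.4126]
tcp_rot: [[0.942, -0.335, -0.001], [-0.335, -0.942, 0.001], [-0.001, -0.0, -1.0]]
force: [0.5, -0.3, -0.0]
opening: 0.999
time_s: 30.5
position: [0.5997, -0.1115, 0.4126]
tcp_rot: [[0.441, -0.898, -0.0], [-0.898, -0.441, 0.0], [-0.0, 0.0, -1.0]]
force: [0.0, 0.2, -0.1]
opening: 0.998
[-21.   20.5  68.4   0.   91.1 132.8] [ 0.5997 -0.1115  0.4126] [[ 0.441 -0.898 -0.   ]
 [-0.898 -0.441  0.   ]
 [-0.     0.    -1.   ]]
[array([ 0.219, -0.363]), np.float64(178.246), np.float64(123.92), np.float64(28.724), np.float64(0.025), np.float64(0.665), array([611, 102])]
[array([ 0.355, -0.261]), np.float64(-9.847), np.float64(142.144), np.float64(27.859), np.float64(0.025), np.float64(0.508), array([499, 124])]
[array([ 0.598, -0.101]), np.float64(-71.859), np.float64(138.462), np.float64(25.752), np.float64(0.026), np.float64(0.009), array([314, 146])]
[array([ 0.35 , -0.262]), np.float64(-10.217), np.float64(138.735), np.float64(27.997), np.float64(0.025), np.float64(0.587), array([401, 260])]
[array([ 0.201, -0.364]), np.float64(179.893), np.float64(134.75), np.float64(28.4), np.float64(0.025), np.float64(0.568), array([438, 315])]
```

View pics/w7.png

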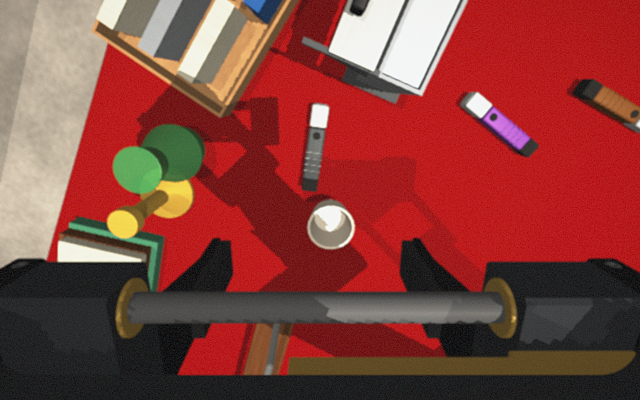

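View pics/s7.png

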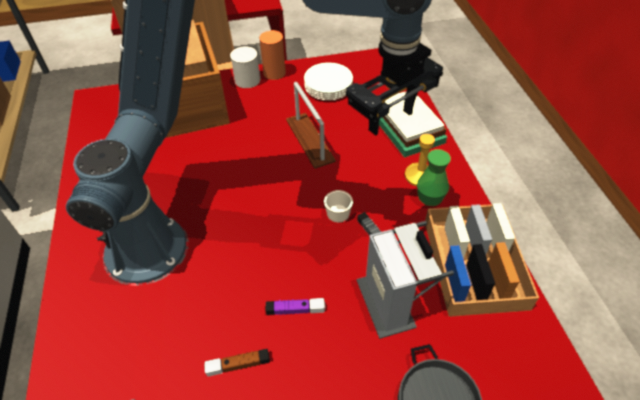

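```bash
python3 -m handwheel '[{"hand":1,"dx":0,"dy":0,"dz":-4.5,"wx":0,"wy":0,"wz":-0.138},{"hand":1,"dx":0,"dy":0,"dz":-4.5,"wx":0,"wy":0,"wz":0},{"hand":1,"dx":0,"dy":0,"dz":-4.5,"wx":0,"wy":0,"wz":0},{"hand":1,"dx":0,"dy":0,"dz":-4.5,"wx":0,"wy":0,"wz":0},{"hand":1,"dx":0,"dy":0,"dz":-4.5,"wx":0,"wy":0,"wz":0},{"hand":1,"dx":0,"dy":0,"dz":-4.5,"wx":0,"wy":0,"wz":0},{"hand":1,"dx":0,"dy":0,"dz":-3,"wx":0,"wy":0,"wz":0},{"hand":1,"dx":0,"dy":0,"dz":0,"wx":0,"wy":0,"wz":0},{"hand":1,"dx":0,"dy":0,"dz":0,"wx":0,"wy":0,"wz":0}]'
python3 - <<'E'
from meas import *
im,d,c=save('wrist','w8')
for t in torch(c,d,im): print([np.round(x,3) for x in t])
E
```

```text
time_s: 31.55
position: [0.6003, -0.1118, 0.1128]
tcp_rot: [[0.312, -0.95, -0.0], [-0.95, -0.312, 0.0], [-0.0, 0.0, -1.0]]
force: [-0.5, 0.6, 0.4]
opening: 0.998
[array([ 0.599, -0.104]), np.float64(-71.922), np.float64(135.562), np.float64(25.806), np.float64(0.027), np.float64(0.003), array([315, 205])]
```

View pics/w8.png

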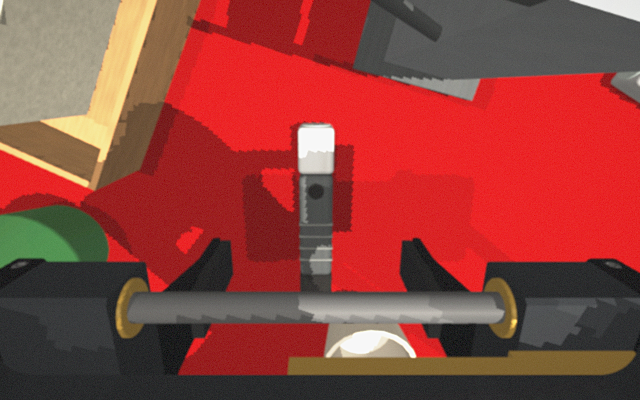

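```bash
python3 -m handwheel '[{"hand":1,"dx":0,"dy":-0.1,"dz":-4,"wx":0,"wy":0,"wz":0},{"hand":1,"dx":0,"dy":0,"dz":-4,"wx":0,"wy":0,"wz":0},{"hand":1,"dx":0,"dy":0,"dz":-1.8,"wx":0,"wy":0,"wz":0},{"hand":1,"dx":0,"dy":0,"dz":-1,"wx":0,"wy":0,"wz":0},{"hand":1,"dx":0,"dy":0,"dz":0,"wx":0,"wy":0,"wz":0},{"hand":1,"dx":0,"dy":0,"dz":0,"wx":0,"wy":0,"wz":0}]'
python3 -m handwheel '[{"hand":-1,"dx":0,"dy":0,"dz":0,"wx":0,"wy":0,"wz":0},{"hand":-1,"dx":0,"dy":0,"dz":0,"wx":0,"wy":0,"wz":0},{"hand":-1,"dx":0,"dy":0,"dz":0,"wx":0,"wy":0,"wz":0},{"hand":-1,"dx":0,"dy":0,"dz":0,"wx":0,"wy":0,"wz":0},{"hand":-1,"dx":0,"dy":0,"dz":0,"wx":0,"wy":0,"wz":0},{"hand":-1,"dx":0,"dy":0,"dz":0,"wx":0,"wy":0,"wz":0},{"hand":-1,"dx":0,"dy":0,"dz":0,"wx":0,"wy":0,"wz":0},{"hand":-1,"dx":0,"dy":0,"dz":0,"wx":0,"wy":0,"wz":0},{"hand":-1,"dx":0,"dy":0,"dz":0,"wx":0,"wy":0,"wz":0},{"hand":-1,"dx":0,"dy":0,"dz":0,"wx":0,"wy":0,"wz":0}]'
```

```text
time_s: 32.2
position: [0.6016, -0.1132, 0.0065]
tcp_rot: [[0.311, -0.95, 0.004], [-0.95, -0.311, -0.001], [0.003, -0.003, -1.0]]
force: [-0.1, -1.2, 1.0]
opening: 0.999
time_s: 33.2
position: [0.6, -0.1126, 0.0045]
tcp_rot: [[0.311, -0.95, 0.0], [-0.95, -0.311, -0.0], [0.0, -0.0, -1.0]]
force: [0.4, 0.2, -0.2]
opening: 0.298
```

```bash
python3 -m handwheel '[{"hand":-1,"dx":0,"dy":0,"dz":2,"wx":0,"wy":0,"wz":0},{"hand":-1,"dx":0,"dy":0,"dz":4,"wx":0,"wy":0,"wz":0},{"hand":-1,"dx":0,"dy":0,"dz":4.5,"wx":0,"wy":0,"wz":0},{"hand":-1,"dx":0,"dy":0,"dz":4.5,"wx":0,"wy":0,"wz":0},{"hand":-1,"dx":0,"dy":0,"dz":4.5,"wx":0,"wy":0,"wz":0},{"hand":-1,"dx":0,"dy":0,"dz":4.5,"wx":0,"wy":0,"wz":0},{"hand":-1,"dx":0,"dy":0,"dz":4.5,"wx":0,"wy":0,"wz":0},{"hand":-1,"dx":0,"dy":0,"dz":4.5,"wx":0,"wy":0,"wz":0},{"hand":-1,"dx":0,"dy":0,"dz":4.5,"wx":0,"wy":0,"wz":0},{"hand":-1,"dx":0,"dy":0,"dz":3,"wx":0,"wy":0,"wz":0}]'
python3 -m handwheel '[{"hand":-1,"dx":-0.17,"dy":-1.1,"dz":0,"wx":0,"wy":0,"wz":0.14},{"hand":-1,"dx":-0.17,"dy":-1.1,"dz":0,"wx":0,"wy":0,"wz":0.14},{"hand":-1,"dx":-0.17,"dy":-1.1,"dz":0,"wx":0,"wy":0,"wz":0.14},{"hand":-1,"dx":-0.17,"dy":-1.1,"dz":0,"wx":0,"wy":0,"wz":0.14},{"hand":-1,"dx":-0.17,"dy":-1.1,"dz":0,"wx":0,"wy":0,"wz":0.14},{"hand":-1,"dx":-0.17,"dy":-1.1,"dz":0,"wx":0,"wy":0,"wz":0.14},{"hand":-1,"dx":-0.17,"dy":-1.1,"dz":0,"wx":0,"wy":0,"wz":0.14},{"hand":-1,"dx":-0.17,"dy":-1.1,"dz":0,"wx":0,"wy":0,"wz":0.14},{"hand":-1,"dx":-0.17,"dy":-1.1,"dz":0,"wx":0,"wy":0,"wz":0.14},{"hand":-1,"dx":-0.17,"dy":-1.1,"dz":0,"wx":0,"wy":0,"wz":0.14}]'
python3 -m handwheel '[{"hand":-1,"dx":-0.17,"dy":-1.1,"dz":0,"wx":0,"wy":0,"wz":0.14},{"hand":-1,"dx":-0.17,"dy":-1.1,"dz":0,"wx":0,"wy":0,"wz":0.14},{"hand":-1,"dx":-0.17,"dy":-1.1,"dz":0,"wx":0,"wy":0,"wz":0.14},{"hand":-1,"dx":-0.17,"dy":-1.1,"dz":0,"wx":0,"wy":0,"wz":0.14},{"hand":-1,"dx":-0.17,"dy":-1.1,"dz":0,"wx":0,"wy":0,"wz":0.14},{"hand":-1,"dx":-0.17,"dy":-1.1,"dz":0,"wx":0,"wy":0,"wz":0.14},{"hand":-1,"dx":-0.17,"dy":-1.1,"dz":0,"wx":0,"wy":0,"wz":0.14},{"hand":-1,"dx":-0.17,"dy":-1.1,"dz":0,"wx":0,"wy":0,"wz":0.14},{"hand":-1,"dx":-0.17,"dy":-1.1,"dz":0,"wx":0,"wy":0,"wz":0.14},{"hand":-1,"dx":-0.17,"dy":-1.1,"dz":0,"wx":0,"wy":0,"wz":0.14}]'
python3 -m handwheel '[{"hand":-1,"dx":0,"dy":0,"dz":0,"wx":0,"wy":0,"wz":0.08},{"hand":-1,"dx":0,"dy":0,"dz":0,"wx":0,"wy":0,"wz":0},{"hand":-1,"dx":0,"dy":0,"dz":0,"wx":0,"wy":0,"wz":0}]'
```

```text
time_s: 34.2
position: [0.6001, -0.1127, 0.413]
tcp_rot: [[0.311, -0.95, 0.004], [-0.95, -0.311, -0.001], [0.003, -0.003, -1.0]]
force: [0.7, -0.6, -1.1]
opening: 0.299
time_s: 35.2
position: [0.5822, -0.2227, 0.4086]
tcp_rot: [[0.989, 0.151, -0.002], [0.151, -0.989, 0.001], [-0.002, -0.001, -1.0]]
force: [0.5, 0.0, -1.9]
opening: 0.297
time_s: 36.2
position: [0.5652, -0.3326, 0.4085]
tcp_rot: [[0.019, 1.0, -0.002], [1.0, -0.019, 0.002], [0.002, -0.002, -1.0]]
force: [0.6, 0.5, -1.7]
opening: 0.295
time_s: 36.5
position: [0.5656, -0.3323, 0.4089]
tcp_rot: [[-0.053, 0.999, -0.001], [0.999, 0.053, 0.001], [0.001, -0.001, -1.0]]
force: [-0.7, 0.6, -2.3]
opening: 0.295
```

```bash
python3 -m handwheel '[{"hand":-1,"dx":0,"dy":0,"dz":0,"wx":0.131,"wy":0.0075,"wz":0},{"hand":-1,"dx":0,"dy":0,"dz":0,"wx":0.131,"wy":0.0075,"wz":0},{"hand":-1,"dx":0,"dy":0,"dz":0,"wx":0.131,"wy":0.0075,"wz":0},{"hand":-1,"dx":0,"dy":0,"dz":0,"wx":0.131,"wy":0.0075,"wz":0},{"hand":-1,"dx":0,"dy":0,"dz":0,"wx":0.131,"wy":0.0075,"wz":0},{"hand":-1,"dx":0,"dy":0,"dz":0,"wx":0.131,"wy":0.0075,"wz":0},{"hand":-1,"dx":0,"dy":0,"dz":0,"wx":0.131,"wy":0.0075,"wz":0},{"hand":-1,"dx":0,"dy":0,"dz":0,"wx":0.131,"wy":0.0075,"wz":0},{"hand":-1,"dx":0,"dy":0,"dz":0,"wx":0.131,"wy":0.0075,"wz":0},{"hand":-1,"dx":0,"dy":0,"dz":0,"wx":0.131,"wy":0.0075,"wz":0}]'
python3 -m handwheel '[{"hand":-1,"dx":0,"dy":0,"dz":0,"wx":0.131,"wy":0.0075,"wz":0},{"hand":-1,"dx":0,"dy":0,"dz":0,"wx":0.131,"wy":0.0075,"wz":0},{"hand":-1,"dx":0,"dy":0,"dz":0,"wx":0,"wy":0,"wz":0},{"hand":-1,"dx":0,"dy":0,"dz":0,"wx":0,"wy":0,"wz":0},{"hand":-1,"dx":0,"dy":0,"dz":0,"wx":0,"wy":0,"wz":0}]'
python3 - <<'E'
from h import *
s=bot.read_state(); print(s['joint_positions'].round(1))
save('wrist','w9'); save('side','s9',(300,100,500,350),2.4)
E
```

```text
time_s: 37.5
position: [0.5661, -0.3332, 0.4092]
tcp_rot: [[-0.01, 0.998, -0.055], [0.252, 0.055, 0.966], [0.968, -0.004, -0.252]]
force: [-0.2, 0.1, -1.6]
opening: 0.296
time_s: 38.0
position: [0.5661, -0.3324, 0.4111]
tcp_rot: [[0.0, 0.998, -0.058], [0.002, 0.058, 0.998], [1.0, -0.0, -0.002]]
force: [0.1, -0.7, -0.9]
opening: 0.296
[-54.9  56.9  43.6  73.5 146.7 -19.5]
```

View pics/w9.png

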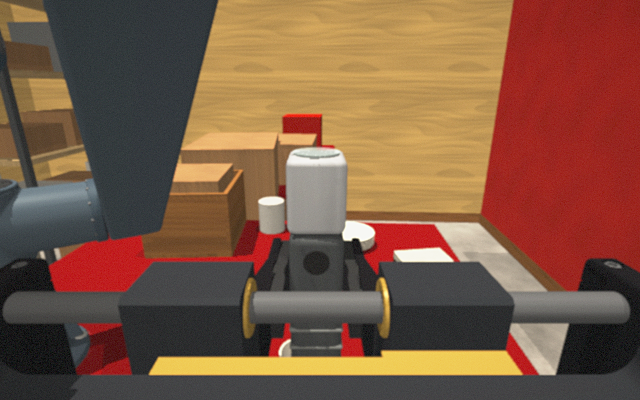

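View pics/s9.png

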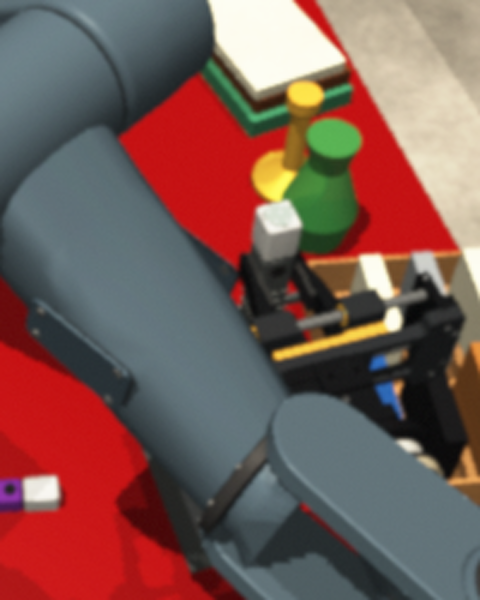

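```bash
python3 - <<'E'
from h import *
im,d,c=load('s9');P=cloud(c,d)
for u,v in [(200,430),(150,350),(230,500),(215,515),(250,560),(290,440),(400,480),(180,440)]:
    print((u,v),P[int(100+v/2.4),int(300+u/2.4)].round(3))
E
```

```text
(200, 430) [ 0.453 -0.512  0.497]
(150, 350) [ 0.432 -0.474  0.532]
(230, 500) [ 0.462 -0.545  0.47 ]
(215, 515) [ 0.455 -0.544  0.454]
(250, 560) [ 0.476 -0.561  0.42 ]
(290, 440) [ 0.501 -0.53   0.497]
(400, 480) [ 0.56  -0.559  0.476]
(180, 440) [ 0.442 -0.511  0.489]
```

```bash
python3 -m handwheel '[{"hand":-1,"dx":0,"dy":0,"dz":-3,"wx":0,"wy":0,"wz":0},{"hand":-1,"dx":0,"dy":0,"dz":-3,"wx":0,"wy":0,"wz":0},{"hand":-1,"dx":0,"dy":0,"dz":-3,"wx":0,"wy":0,"wz":0},{"hand":-1,"dx":0,"dy":0,"dz":-3,"wx":0,"wy":0,"wz":0},{"hand":-1,"dx":0,"dy":0,"dz":0,"wx":0,"wy":0,"wz":0},{"hand":-1,"dx":0,"dy":0,"dz":0,"wx":0,"wy":0,"wz":0}]'
python3 -c "
from h import *
print(bot.read_state()['joint_positions'].round(1))"
```

```text
time_s: 38.7
position: [0.566, -0.3327, 0.2907]
tcp_rot: [[0.001, 0.998, -0.058], [-0.003, 0.058, 0.998], [1.0, -0.001, 0.003]]
force: [0.0, -0.4, -1.5]
opening: 0.298
[-54.9  64.   46.1  61.2 143.1 -34.6]
```

```bash
python3 -m handwheel '[{"hand":-1,"dx":0,"dy":0,"dz":-1,"wx":0,"wy":0,"wz":0},{"hand":-1,"dx":0,"dy":0,"dz":-1,"wx":0,"wy":0,"wz":0},{"hand":-1,"dx":0,"dy":0,"dz":-1,"wx":0,"wy":0,"wz":0},{"hand":-1,"dx":0,"dy":0,"dz":0,"wx":0,"wy":0,"wz":0}]'
python3 -m handwheel '[{"hand":-1,"dx":0,"dy":0,"dz":-1,"wx":0,"wy":0,"wz":0},{"hand":-1,"dx":0,"dy":0,"dz":-1,"wx":0,"wy":0,"wz":0},{"hand":-1,"dx":0,"dy":0,"dz":-1,"wx":0,"wy":0,"wz":0},{"hand":-1,"dx":0,"dy":0,"dz":0,"wx":0,"wy":0,"wz":0},{"hand":-1,"dx":0,"dy":0,"dz":0,"wx":0,"wy":0,"wz":0}]'
```

```text
time_s: 39.1
position: [0.5657, -0.3324, 0.258]
tcp_rot: [[0.005, 0.998, -0.057], [-0.005, 0.057, 0.998], [1.0, -0.005, 0.006]]
force: [-1.6, -0.0, -1.1]
opening: 0.293
time_s: 39.6
position: [0.5658, -0.3325, 0.2289]
tcp_rot: [[0.003, 0.998, -0.057], [-0.005, 0.057, 0.998], [1.0, -0.003, 0.005]]
force: [-0.3, -0.2, -3.0]
opening: 0.295
```

```bash
python3 -m handwheel '[{"hand":0.1,"dx":0,"dy":0,"dz":0,"wx":0,"wy":0,"wz":0},{"hand":0.1,"dx":0,"dy":0,"dz":0,"wx":0,"wy":0,"wz":0},{"hand":0.1,"dx":0,"dy":0,"dz":0,"wx":0,"wy":0,"wz":0},{"hand":0.1,"dx":0,"dy":0,"dz":0,"wx":0,"wy":0,"wz":0},{"hand":0.1,"dx":0,"dy":0,"dz":0,"wx":0,"wy":0,"wz":0},{"hand":0.1,"dx":0,"dy":0,"dz":0,"wx":0,"wy":0,"wz":0}]'
python3 - <<'E'
from h import *
save('wrist','w10')
E
```

```text
time_s: 40.2
position: [0.5659, -0.3326, 0.2297]
tcp_rot: [[0.002, 0.998, -0.057], [-0.004, 0.057, 0.998], [1.0, -0.002, 0.004]]
force: [0.3, -0.4, 0.5]
opening: 0.545
```

View pics/w10.png

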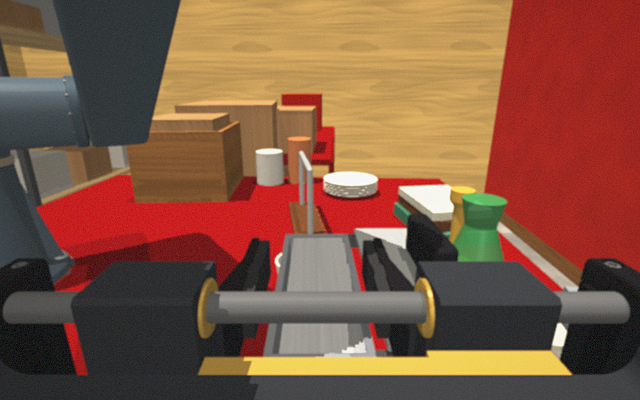

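```bash
python3 -m handwheel '[{"hand":0.1,"dx":0,"dy":0,"dz":4,"wx":0,"wy":0,"wz":0},{"hand":0.1,"dx":0,"dy":0,"dz":4.5,"wx":0,"wy":0,"wz":0},{"hand":0.1,"dx":0,"dy":0,"dz":4.5,"wx":0,"wy":0,"wz":0},{"hand":1,"dx":0,"dy":0,"dz":4.5,"wx":0,"wy":0,"wz":0},{"hand":1,"dx":0,"dy":-0.5,"dz":0,"wx":-0.131,"wy":-0.0075,"wz":0},{"hand":1,"dx":0,"dy":-0.5,"dz":0,"wx":-0.131,"wy":-0.0075,"wz":0},{"hand":1,"dx":0,"dy":-0.5,"dz":0,"wx":-0.131,"wy":-0.0075,"wz":0},{"hand":1,"dx":0,"dy":-0.5,"dz":0,"wx":-0.131,"wy":-0.0075,"wz":0},{"hand":1,"dx":0,"dy":-0.5,"dz":0,"wx":-0.131,"wy":-0.0075,"wz":0},{"hand":1,"dx":0,"dy":-0.5,"dz":0,"wx":-0.131,"wy":-0.0075,"wz":0}]'
python3 -m handwheel '[{"hand":1,"dx":0,"dy":-0.5,"dz":0,"wx":-0.131,"wy":-0.0075,"wz":0},{"hand":1,"dx":0,"dy":-0.5,"dz":0,"wx":-0.131,"wy":-0.0075,"wz":0},{"hand":1,"dx":0,"dy":-0.5,"dz":0,"wx":-0.131,"wy":-0.0075,"wz":0},{"hand":1,"dx":0,"dy":-0.5,"dz":0,"wx":-0.131,"wy":-0.0075,"wz":0},{"hand":1,"dx":0,"dy":-0.5,"dz":0,"wx":-0.131,"wy":-0.0075,"wz":0},{"hand":1,"dx":0,"dy":-0.5,"dz":0,"wx":-0.131,"wy":-0.0075,"wz":0},{"hand":1,"dx":0,"dy":0,"dz":0,"wx":0,"wy":0,"wz":0},{"hand":1,"dx":0,"dy":0,"dz":0,"wx":0,"wy":0,"wz":0}]'
python3 - <<'E'
from h import *
im,d,c=save('wrist','w11')
P=cloud(c,d); m=(h:=cv2.cvtColor(im,cv2.COLOR_RGB2HSV))[...,2]
k=(m<70)&(P[...,2]>.218)&(P[...,2]<.24)&(P[...,0]>.58)&(P[...,0]<.7)&(P[...,1]<-.2)
v,u=np.nonzero(k);X=np.array([plane(c,a,b,.23)[:2] for a,b in zip(u,v)]);print(len(u),cv2.minAreaRect((X*1000).astype(np.float32)))
k=(P[...,0]>.545)&(P[...,0]<.585)&(P[...,1]>-.35)&(P[...,1]<-.24)&(P[...,2]<.25); print(np.nanpercentile(P[k][:,2],[0,5,50,95,100]).round(3))
save('top','t11')
E
```

```text
time_s: 41.25
position: [0.5656, -0.3635, 0.4049]
tcp_rot: [[-0.039, 0.998, -0.04], [0.709, 0.055, 0.703], [0.704, -0.001, -0.71]]
force: [-0.3, 0.1, -0.7]
opening: 0.987
time_s: 42.05
position: [0.5659, -0.3918, 0.4051]
tcp_rot: [[-0.056, 0.998, 0.0], [0.998, 0.056, 0.002], [0.002, 0.0, -1.0]]
force: [0.1, 0.2, -0.4]
opening: 1.002
684 ((632.3888549804688, -292.5198669433594), (15.457748413085938, 56.620059967041016), 3.8544068336486816)
[0.134 0.193 0.194 0.196 0.198]
```

View pics/w11.png

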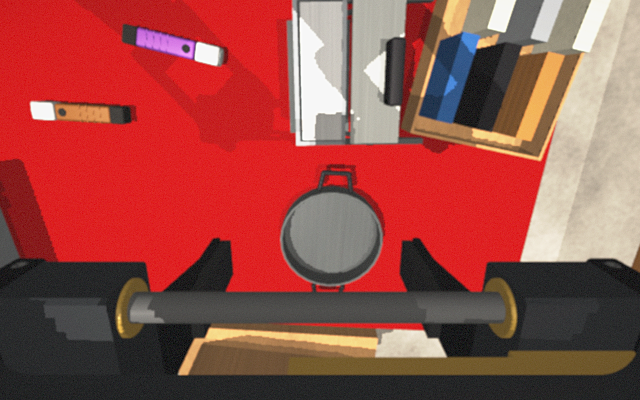

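View pics/t11.png

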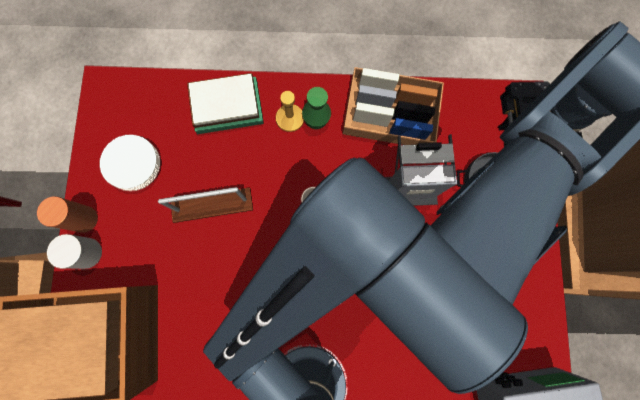

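```bash
python3 -m handwheel '[{"hand":0.3,"dx":2.3,"dy":3.5,"dz":0,"wx":0,"wy":0,"wz":0},{"hand":0.3,"dx":2.3,"dy":3.5,"dz":0,"wx":0,"wy":0,"wz":0},{"hand":0.3,"dx":2.3,"dy":3.5,"dz":0,"wx":0,"wy":0,"wz":0},{"hand":0.3,"dx":0,"dy":0,"dz":-4,"wx":0,"wy":0,"wz":0},{"hand":0.3,"dx":0,"dy":0,"dz":-4,"wx":0,"wy":0,"wz":0},{"hand":0.3,"dx":0,"dy":0,"dz":-4,"wx":0,"wy":0,"wz":0},{"hand":0.3,"dx":0,"dy":0,"dz":-2,"wx":0,"wy":0,"wz":0},{"hand":0.3,"dx":0,"dy":0,"dz":0,"wx":0,"wy":0,"wz":0},{"hand":0.3,"dx":0,"dy":0,"dz":0,"wx":0,"wy":0,"wz":0}]'
```

```text
time_s: 43.05
position: [0.6352, -0.2889, 0.2641]
tcp_rot: [[-0.053, 0.999, -0.001], [0.999, 0.053, 0.001], [0.001, -0.001, -1.0]]
force: [-0.3, 0.5, -0.1]
opening: 0.65
```

```bash
python3 -m handwheel '[{"hand":0.3,"dx":0,"dy":0,"dz":-3,"wx":0,"wy":0,"wz":0},{"hand":0.3,"dx":0,"dy":0,"dz":-2.3,"wx":0,"wy":0,"wz":0},{"hand":0.3,"dx":0,"dy":0,"dz":0,"wx":0,"wy":0,"wz":0},{"hand":-1,"dx":0,"dy":0,"dz":0,"wx":0,"wy":0,"wz":0},{"hand":-1,"dx":0,"dy":0,"dz":0,"wx":0,"wy":0,"wz":0},{"hand":-1,"dx":0,"dy":0,"dz":0,"wx":0,"wy":0,"wz":0},{"hand":-1,"dx":0,"dy":0,"dz":0,"wx":0,"wy":0,"wz":0},{"hand":-1,"dx":0,"dy":0,"dz":0,"wx":0,"wy":0,"wz":0},{"hand":-1,"dx":0,"dy":0,"dz":0,"wx":0,"wy":0,"wz":0},{"hand":-1,"dx":0,"dy":0,"dz":0,"wx":0,"wy":0,"wz":0}]'
python3 -m handwheel '[{"hand":-1,"dx":0,"dy":0,"dz":0,"wx":0,"wy":0,"wz":0},{"hand":-1,"dx":-0.8,"dy":-0.046,"dz":0,"wx":0,"wy":0,"wz":0},{"hand":-1,"dx":-0.8,"dy":-0.046,"dz":0,"wx":0,"wy":0,"wz":0},{"hand":-1,"dx":-0.8,"dy":-0.046,"dz":0,"wx":0,"wy":0,"wz":0},{"hand":-1,"dx":-0.8,"dy":-0.046,"dz":0,"wx":0,"wy":0,"wz":0},{"hand":-1,"dx":-0.8,"dy":-0.046,"dz":0,"wx":0,"wy":0,"wz":0},{"hand":-1,"dx":-0.8,"dy":-0.046,"dz":0,"wx":0,"wy":0,"wz":0},{"hand":-1,"dx":-0.8,"dy":-0.046,"dz":0,"wx":0,"wy":0,"wz":0},{"hand":-1,"dx":0,"dy":0,"dz":0,"wx":0,"wy":0,"wz":0},{"hand":-1,"dx":0,"dy":0,"dz":0,"wx":0,"wy":0,"wz":0}]'
```

```text
time_s: 44.05
position: [0.6342, -0.2876, 0.2118]
tcp_rot: [[-0.056, 0.998, -0.002], [0.998, 0.056, -0.0], [-0.0, -0.002, -1.0]]
force: [-2.6, 0.4, 3.2]
opening: 0.155
time_s: 45.05
position: [0.5784, -0.2914, 0.2118]
tcp_rot: [[-0.055, 0.998, -0.001], [0.998, 0.055, -0.001], [-0.001, -0.001, -1.0]]
force: [-0.6, -1.7, 2.8]
opening: 0.157
```

Next I'll push on to the stop, back off, release and look.

```bash
python3 -m handwheel '[{"hand":-1,"dx":-0.3,"dy":0,"dz":0,"wx":0,"wy":0,"wz":0},{"hand":-1,"dx":-0.2,"dy":0,"dz":0,"wx":0,"wy":0,"wz":0},{"hand":-1,"dx":0,"dy":0,"dz":0,"wx":0,"wy":0,"wz":0},{"hand":-1,"dx":0,"dy":0,"dz":0,"wx":0,"wy":0,"wz":0}]'
```

```text
time_s: 45.45
position: [0.5783, -0.2914, 0.2119]
tcp_rot: [[-0.055, 0.998, 0.01], [0.998, 0.055, -0.002], [-0.003, 0.01, -1.0]]
force: [11.3, -1.2, -2.2]
opening: 0.158
```

```bash
python3 -m handwheel '[{"hand":-1,"dx":0.4,"dy":0,"dz":0,"wx":0,"wy":0,"wz":0},{"hand":-1,"dx":0,"dy":0,"dz":0,"wx":0,"wy":0,"wz":0},{"hand":0.2,"dx":0,"dy":0,"dz":0,"wx":0,"wy":0,"wz":0},{"hand":0.2,"dx":0,"dy":0,"dz":0,"wx":0,"wy":0,"wz":0},{"hand":0.2,"dx":0,"dy":0,"dz":0,"wx":0,"wy":0,"wz":0},{"hand":0.2,"dx":0,"dy":0,"dz":0,"wx":0,"wy":0,"wz":0},{"hand":0.2,"dx":0,"dy":0,"dz":0,"wx":0,"wy":0,"wz":0},{"hand":0.2,"dx":0,"dy":0,"dz":3,"wx":0,"wy":0,"wz":0},{"hand":0.2,"dx":0,"dy":0,"dz":4,"wx":0,"wy":0,"wz":0},{"hand":0.2,"dx":0,"dy":0,"dz":4,"wx":0,"wy":0,"wz":0}]'
python3 -m handwheel '[{"hand":0.2,"dx":0,"dy":0,"dz":4,"wx":0,"wy":0,"wz":0},{"hand":0.2,"dx":-2,"dy":4,"dz":0,"wx":0,"wy":0,"wz":0},{"hand":0.2,"dx":-2,"dy":4,"dz":0,"wx":0,"wy":0,"wz":0},{"hand":0.2,"dx":-2,"dy":4,"dz":0,"wx":0,"wy":0,"wz":0},{"hand":0.2,"dx":-2,"dy":4,"dz":0,"wx":0,"wy":0,"wz":0},{"hand":0.2,"dx":-1,"dy":4,"dz":0,"wx":0,"wy":0,"wz":0},{"hand":0.2,"dx":0,"dy":4,"dz":0,"wx":0,"wy":0,"wz":0},{"hand":0.2,"dx":0,"dy":4,"dz":0,"wx":0,"wy":0,"wz":0},{"hand":0.2,"dx":0,"dy":4,"dz":0,"wx":0,"wy":0,"wz":0},{"hand":0.2,"dx":0,"dy":0,"dz":0,"wx":0,"wy":0,"wz":0}]'
python3 - <<'E'
from h import *
im,d,c=save('top','t12'); save('side','s12')
P=cloud(c,d); h=cv2.cvtColor(im,cv2.COLOR_RGB2HSV)
m=(P[...,2]>.205)&(P[...,2]<.245)&(h[...,2]<80)&(P[...,0]>.45)&(P[...,0]<.75)&(P[...,1]<-.15)&(P[...,1]>-.4)
v,u=np.nonzero(m);X=np.array([plane(c,a,b,.23)[:2] for a,b in zip(u,v)])
print('bar',cv2.minAreaRect((X*1000).astype(np.float32)))
print(bot.read_state()['force'],bot.read_state()['position'])
E
```

```text
time_s: 46.45
position: [0.5774, -0.2904, 0.3221]
tcp_rot: [[-0.055, 0.998, -0.002], [0.998, 0.055, 0.001], [0.002, -0.002, -1.0]]
force: [0.2, -0.2, 0.8]
opening: 0.595
time_s: 47.45
position: [0.4868, 0.0334, 0.3618]
tcp_rot: [[-0.061, 0.998, -0.0], [0.998, 0.061, 0.002], [0.002, -0.0, -1.0]]
force: [0.7, -1.5, 0.1]
opening: 0.601
bar ((574.1697387695312, -290.74859619140625), (17.6339054107666, 62.21009826660156), 4.78108549118042)
[ 0.01966205 -0.2862167  -0.4267419 ] [0.48760099 0.02979675 0.36165369]
```

View pics/t12.png

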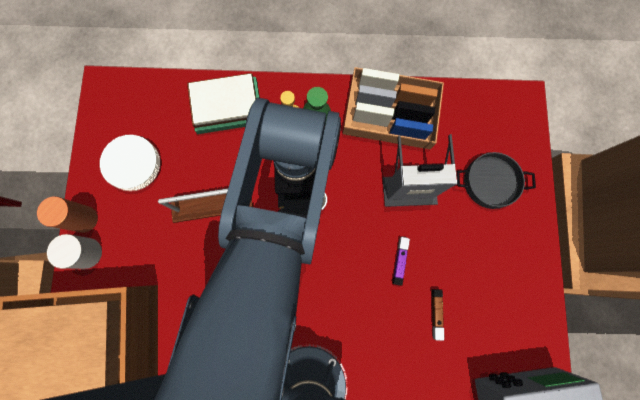

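View pics/s12.png

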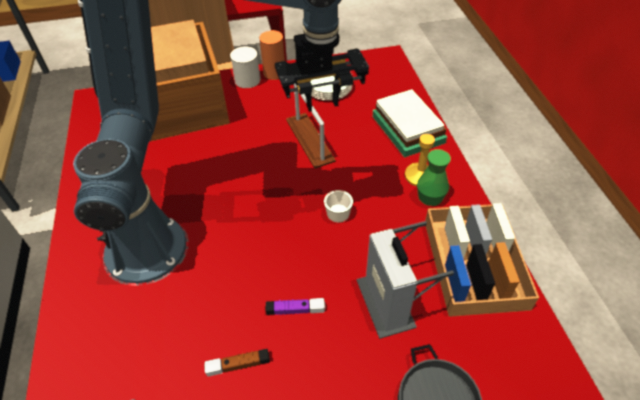

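```bash
python3 - <<'E'
from h import *
for f in('top0','t5','t12','side0','s12'):
    im,d,c=load(f);P=cloud(c,d); h=cv2.cvtColor(im,cv2.COLOR_RGB2HSV)
    m=(P[...,2]>.215)&(P[...,2]<.245)&(h[...,2]<80)&(P[...,0]>.5)&(P[...,0]<.75)&(P[...,1]<-.15)&(P[...,1]>-.4)
    print(f,'bar mean',np.nanmean(P[m],0).round(4),m.sum())
E
```

```text
top0 bar mean [ 0.5823 -0.2924  0.2275] 142
t5 bar mean [ 0.6316 -0.2892  0.2269] 147
t12 bar mean [ 0.5759 -0.2927  0.2276] 143
side0 bar mean [ 0.5806 -0.3021  0.2263] 195
s12 bar mean [ 0.5739 -0.3025  0.2264] 192
```

```bash
python3 -c "
from rig import hand_in
print(hand_in())"
```

```text
the job is handed in; nothing more can be done
None
```

The job is handed in at about 47.5 s of the 210 s: the three dark torches are in the box, one to a cell, and the shutter is shut. No verdict came back.

**What I did**
- I gripped the bar and slid the shutter back to its stop.
- I turned each torch upright by tilting the hand 90°, not by levering it against the rail. I then pushed it tail first through the flap and let it drop.
- I slid the shutter shut to its stop. I left the purple and brown look-alikes alone.

**Last checks**
- **Flap:** before I closed the shutter, its sheet was level at 194 mm, with no torch left on the table or showing above the mouth.
- **Shutter:** the grip bar moved 55.7 mm of the 56 mm travel between the back position and now, and about 11 N built up at the stop. It now sits about 6.5 mm further shut than at the start, so I take it that it was slightly ajar then.
- **Bystanders:** the teacup, vase and candlestick were standing in their places in the last views.
- **Robot:** it was touching nothing when I handed in.

I could not see inside the box. That each torch stands on the cell floor is inferred from the flap closing over it and the empty fingers.

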